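# Square off the valve panel

## Robot

A 7-joint arm with a two-finger parallel gripper is mounted at the origin on the work surface. World frame = base frame: x ahead of the robot, y to its left, z up, the work surface at z = 0. Lengths are in mm, angles in rad, forces in N, time in s.
With the tool pointing down it reaches from about 425 to 1025 mm from the base axis. Payload 3.6 kg.
Tool frame: the origin (TCP) lies between the finger pads; the fingertips stand arm.tcp_to_tips ahead of it and the grasp point (between the pads) is the TCP (arm.tcp_to_tips is the distance from the TCP to the fingertips, in mm); z points along the fingers, y is the line along which they close (so a half turn about z gives the same grasp; the last joint's range is limited). The gripper opens to 85 mm and grips with 20 to 120 N. Pads are 22 mm wide; open, the fingers measure 114 mm over their backs; the gripper's body (76 mm by 85 mm) begins 54 mm behind the grasp point. The pads swing forward as they close: fully open they stand 13 mm farther back than shut.
Start: joints at [-1.425, 0.591, 0.048, 1.609, -0.033, 0.943, -0.034], TCP at [171.484, 704.431, 250.302] pointing down, gripper open.
Joint ranges: [-2.69, 2.69], [-0.47, 2.24], [-1.27, 1.36], [0.19, 2.51], [-1.53, 4.68], [0.08, 2.07], [-3.09, 3.09]. Speed limits (rad/s): [2.57, 2.57, 3.14, 3.14, 3.14, 3.14, 3.14].

## Interface

Orientations are given as a rotation vector (axis times angle).
In Python, from station import readout, viewer, arm gives the robot as it stands.
- The arm moves only by the tool play_rows, never from a script. Its argument "moves" is a list of rows, each an object of numbers: "dx", "dy", "dz": the shift along the tool's x, y, z in m; "spin": the turn about the tool's z in degrees. A call has 1 to 10 rows; each row shifts and turns the commanded pose from where the row before left it, along the tool's axes as they then stand; what a row does not reach is not made up. A row lasts 1/10 s, in which the tool goes at most 50 mm and 8.59 degrees, less where a joint would pass 70% of its speed; a pose out of reach is approached as far as the arm can. A call with a gripper value outside its range is refused whole. "hand" is the finger opening in m, from 0 to 0.0854, set as the call begins (left out, the last holds). The fingers move at their own pace and stop on an object; "squeeze" is the grip in N (left out, the last holds). Time passes only in rows, so rows that do not move let the fingers close. It gives the time, the measured TCP pose, the force, the opening and the grip force at its end, in the units of the state.
- readout.sense(): the state, without advancing time (a new reading comes with each control period).
- viewer.grab_frame(name): name is "side" or "top" or "wrist"; returns (picture, depth): 400x640x3 uint8, red, green, blue; 400x640 float32, mm along the optical axis (not along the pixel's ray), 0 where there is no reading.
- viewer.camera_model(name): a dict with "fx", "fy", "cx", "cy" (pixels), "extrinsics" (4x4, takes a point from camera to world coordinates); the wrist camera has in their place "mount" (4x4, takes a point from camera to tool coordinates, whose origin is the TCP and whose axes are the flange's). Camera axes: x right, y down, z forward; pixel columns grow to the right and rows downward; lengths in mm; the calibration is good to about 2 mm. A picture is of the moment at which its call begins: read the wrist's pose just before it. camera_model takes no time and is no camera call.
- arm.hand_in(): hands the job in; it is judged then, once.
The state is a dict: "t": time; "qpos": joint angles; "qd": joint speeds; "joint_torque": joint torques, N m; "position": TCP position; "ee_rot": TCP orientation; "contact_force": force on the tool from outside, world axes, zero at the start; "wrist_torque": the same for the moment, N m; "gripper_width": finger opening in mm; "grasp_force": force on a finger pad.
Only numpy, scipy, OpenCV 4.12 (cv2) and the standard library are available. Lean on these libraries where they do the work, as an engineer would, in place of code of your own. Each camera call takes 0.05 s, during which the arm holds its last target. There are 200 camera calls.

## Task

Set the square for scribing a line on the sloping valve panel: pick it up and lay it down with the inside of its stock flush against the panel's top edge and its blade flat on the panel, keeping hold of it until the blade lies flat. The side of the blade must butt up against the round body of the valve, on whichever side of the valve has more free panel. Leave the square resting there by itself and do not disturb the other things on the bench.

Things in the scene. Friction and masses are not known exactly. Their poses are not given: they have to be found in the camera images.
- square: Loose square (an L), 0.19 kg: black plastic stock, steel blade. Origin: centre of the stock's underside, z up. Stock 28 (x) x 96 (y) x 22 mm (z). Blade 34 mm wide, 3 mm thick, at the stock's -y end (y -48 to -14), running to -x 150 mm past the stock's inner face (x = -14); z 9.5 to 12.5. Lies with the blade tip on the bench (tilt 3.6 degrees). To be laid this side up, blade down the slope.
- square_heel (a point): Point at the middle of the stock's inner face, level with the under face of the blade (-14, 0, 9.5 mm in the square's frame). With the stock flush and the blade flat, this point is on the top edge of the panel's face.
- square_blade (a point): Point on the centreline of the blade's under face, 80 mm from the stock's inner face (-94, -31, 9.5 mm in the square's frame). The blade's long edges are 17 mm either side of it.
- panel: Aluminium plate fixed on a grey stand, sloping 35 degrees, low edge towards the robot; 170 (x) x 240 (y) x 12 mm. Origin: centre of its outer face; x up the slope, z out of the face. Top edge: square, at x = +85 mm, z 0 to -12, free along its length (the stand ends 32 mm short of it). Two clips 6 mm high on the low edge (x below -76), which the blade does not reach.
- valve: Rotary valve fixed on the panel: round black body 52 mm in diameter, 26 mm high; with its steel cross handle (not wider) 43 mm high. Origin: on its axis at the panel's face, 80 mm below the top edge (panel x = +5 mm); somewhere between panel y = -55 and +55 mm. Its frame is upright, z vertical, y parallel to the panel's y.
- screwdriver: Screwdriver lying on the bench, 170 mm long, about 30 mm high; bystander. Origin under its middle.
- wrench: Steel wrench lying on the bench, 140 mm long; bystander.
- bottle: Closed amber glass bottle, 86 mm in diameter, 180 mm high, standing behind the work; bystander. Origin: centre of its underside.
- vial_rack: White rack with sample vials, 100 x 210 mm, 50 mm high; bystander.
- goggles: Safety goggles, about 125 x 150 mm, 55 mm high; bystander.
- mouse: Black computer mouse, 105 x 58 mm; bystander.
- keyboard: Black keyboard, 440 x 135 mm, 20 mm high, at the left; bystander.
- fittings_tray: Grey open tray of tube fittings, 120 x 170 mm, 40 mm high, at the right; bystander.
Things that resemble listed ones, but are neither listed nor needed, are in the scene too. Of the things that look like the square, take the one that is farthest to the robot's left at the start.

How it is judged:
By the outcome, as a careful person would: the job done as asked, in the order asked, and still so for the second after the job is handed in, with the robot touching nothing.
It also fails if it takes over 42 s, if anything falls off the work surface, if the arm or the gripper's body presses on something with over 40 N, if the wrist force passes 120 N, or if a joint passes its speed limit or range.

## Working session

There is one attempt and no reset: what is moved stays moved. The work goes in short steps, Python scripts to look and compute and a tool call to move; the robot and the scene stay as the last step left them, time stands still between calls to the robot, and variables do not carry over. Pictures are saved under pics/ and viewed, at most 10 in all, crops included, and the job is handed in when it is done.

Besides the shell and the picture viewer there is one more tool, called after "Request:" by a JSON object that holds its "api" and its "payload". play_rows: Moves the arm, as the interface text tells. Its arguments: {"type":"object","properties":{"moves":{"type":"array"},"hand":{"type":"number"},"squeeze":{"type":"number"}},"required":["moves"]}

```bash
mkdir -p pics; ls; cat > h.py <<'E'
import sys; sys.path.insert(0,'.')
import numpy as np, cv2
from station import readout, viewer, arm
from scipy.spatial.transform import Rotation as R
def grab(n):
    s=readout.sense(); p,d=viewer.grab_frame(n); m=viewer.camera_model(n)
    if 'mount' in m:
        T=np.eye(4); T[:3,:3]=R.from_rotvec(s['ee_rot']).as_matrix(); T[:3,3]=s['position']; E=T@np.array(m['mount'])
    else: E=np.array(m['extrinsics'])
    return p,d,m,E
def pts(d,m,E):
    v,u=np.mgrid[:d.shape[0],:d.shape[1]]
    P=np.stack([(u-m['cx'])/m['fx']*d,(v-m['cy'])/m['fy']*d,d,np.ones_like(d)],-1)
    return (P@E.T)[...,:3]
E
python3 - <<'E'
from h import *
print(readout.sense(), arm.tcp_to_tips)
ims=[]
for n in('top','side'):
    p,d,m,E=grab(n); np.savez(f'{n}0.npz',p=p,P=pts(d,m,E),d=d,E=E,k=[m['fx'],m['fy'],m['cx'],m['cy']])
    cv2.imwrite(f'pics/{n}0.png',p[...,::-1]); print(n,m['fx'],E.round(2))
E
```

```text
pics
{'t': 0.0, 'qpos': array([-1.42554803,  0.59210225,  0.04832957,  1.60986872, -0.03330631,
        0.9426857 , -0.03370292]), 'qd': array([-0.0009212 ,  0.00061186,  0.00161176,  0.00039523,  0.00025041,
       -0.00057163,  0.00137388]), 'joint_torque': array([-4.63180804e-04, -5.48689091e+01,  1.54602706e+00, -1.98134691e+01,
        9.29861621e-03,  8.50641722e-03, -4.62235732e-06]), 'position': array([171.27187682, 703.65225131, 249.13645543]), 'ee_rot': array([-0.37404422, -3.11911202,  0.0035416 ]), 'contact_force': array([-0.29890007, -0.7466662 , -0.3320254 ]), 'wrist_torque': array([ 0.04681114, -0.01886251, -0.01844224]), 'grasp_force': 0.0, 'gripper_width': 85.34914026428707} 19.0
top 369.1192971027637 [[ 0.00000e+00 -9.90000e-01  1.10000e-01  4.32520e+02]
 [-1.00000e+00  0.00000e+00  1.00000e-02  1.50700e+01]
 [-1.00000e-02 -1.10000e-01 -9.90000e-01  1.15238e+03]
 [ 0.00000e+00  0.00000e+00  0.00000e+00  1.00000e+00]]
side 375.61677021852387 [[ 8.7000e-01 -3.4000e-01  3.7000e-01  9.1300e+01]
 [-5.0000e-01 -6.1000e-01  6.1000e-01 -7.0024e+02]
 [ 2.0000e-02 -7.2000e-01 -7.0000e-01  9.1091e+02]
 [ 0.0000e+00  0.0000e+00  0.0000e+00  1.0000e+00]]
```

```bash
ls pics
```

```text
side0.png
top0.png
```

View pics/top0.png

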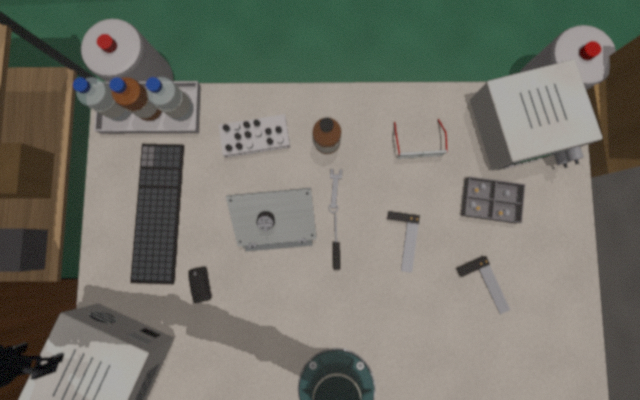

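View pics/side0.png

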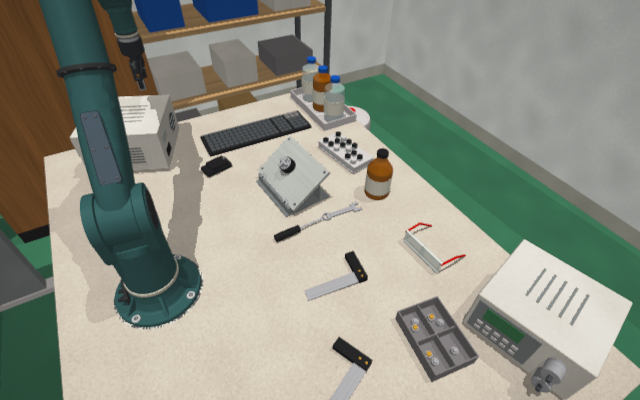

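The pictures show two squares: A with its stock at top-view (403,217), and B with its stock at (473,266). In the top view, left is world +y, so A is farthest to the robot's left. The panel is at (272,218), with the valve at about (265,221).

```bash
cat > m.py <<'E'
from h import *
for n in('top','side'):
    z=np.load(n+'0.npz'); p=z['p']; P=z['P']; d=z['d']
    print('==',n)
    ok=d>0
    tb=ok&(abs(P[...,2])<8)&(P[...,0]>300)&(P[...,0]<600); print('bench z',np.median(P[tb][:,2]))
    # panel: region
    hsv=cv2.cvtColor(p,cv2.COLOR_RGB2HSV)
    reg=ok&(P[...,0]>380)&(P[...,0]<680)&(P[...,1]>0)&(P[...,1]<330)&(P[...,2]>15)
    Q=P[reg]
    rng=np.random.default_rng(0); best=0
    for _ in range(400):
        a,b,c=Q[rng.choice(len(Q),3)]; nn=np.cross(b-a,c-a); L=np.linalg.norm(nn)
        if L<1e3: continue
        nn/=L; nn*=np.sign(nn[2])
        if abs(np.degrees(np.arccos(nn[2]))-35)>5: continue
        k=(abs((Q-a)@nn)<2.5).sum()
        if k>best: best=k;bn=nn;ba=a
    I=Q[abs((Q-ba)@bn)<3]; c=I.mean(0); w,v=np.linalg.eigh(np.cov((I-c).T)); nn=v[:,0]*np.sign(v[2,0])
    print('plane n',nn.round(3),'tilt',np.degrees(np.arccos(nn[2])).round(2),best)
    Y=np.cross([0,0,1],nn);Y/=np.linalg.norm(Y); Y*=np.sign(Y[1]); X=np.cross(Y,nn)
    uv=np.stack([(I-c)@X,(I-c)@Y],1).astype(np.float32)
    r=cv2.minAreaRect(uv); print('rect',r,'yaw Y',np.degrees(np.arctan2(-Y[0],Y[1])))
    print('pct',np.percentile(uv,[.5,1,99,99.5],axis=0).round(1).tolist())
    o=c+X*r[0][0]+Y*r[0][1]; print('centre',o.round(1),'X',X.round(3),'Y',Y.round(3))
    h=(Q-o)@nn; S=Q[(h>4)&(h<55)]; S=np.stack([(S-o)@X,(S-o)@Y,(S-o)@nn],1)
    S=S[(abs(S[:,0])<72)&(abs(S[:,1])<100)]
    for lo,hi in((4,15),(15,22),(22,29),(29,50)):
        q=S[(S[:,2]>lo)&(S[:,2]<hi)]
        if len(q): print('valve',lo,hi,len(q),np.percentile(q,[3,97],axis=0).round(1).tolist())
    # square A
    dark=(hsv[...,2]<70)&ok&(P[...,0]>420)&(P[...,0]<620)&(P[...,1]<-80)&(P[...,1]>-360)
    nl,lab,st,ce=cv2.connectedComponentsWithStats(dark.astype(np.uint8))
    for i in range(1,nl):
        if st[i,4]>60:
            q=P[lab==i]; rr=cv2.minAreaRect(q[:,:2].astype(np.float32)); print('dark',ce[i].round(1),st[i,4],rr,np.percentile(q[:,2],[10,50,90]).round(1))
p=np.load('top0.npz')['p']; cv2.imwrite('pics/crop.png',cv2.resize(p[190:325,380:530,::-1],None,fx=4,fy=4,interpolation=3))
E
python3 m.py
```

```text
== top
bench z -0.6739963246481011
plane n [-0.573 -0.052  0.818] tilt 35.15 3445
rect ((-15.709388732910156, -25.965286254882812), (294.9441223144531, 201.8036346435547), 89.98456573486328) yaw Y 5.153308261668019
pct [[-94.8, -118.0], [-93.5, -116.8], [83.1, 118.9], [83.6, 120.0]]
centre [490.8 155.2  76.3] X [0.814 0.073 0.576] Y [-0.09   0.996 -0.   ]
valve 4 15 77 [[-69.4, -67.9, 4.0], [61.5, 88.7, 14.0]]
valve 15 22 24 [[20.3, 20.4, 15.4], [45.7, 61.5, 21.7]]
valve 22 29 82 [[-2.2, 22.4, 22.4], [43.6, 70.0, 28.9]]
valve 29 50 151 [[2.8, 26.1, 29.3], [39.2, 64.0, 43.7]]
dark [400.8 216.6] 153 ((510.0069885253906, -203.82159423828125), (86.09998321533203, 18.989782333374023), 81.73501586914062) [19.2 22.4 25.2]
== side
bench z 0.3485600677579441
plane n [-0.572 -0.051  0.819] tilt 35.04 2102
rect ((-8.862663269042969, -16.931747436523438), (301.5684814453125, 196.97427368164062), 88.74372100830078) yaw Y 5.051445916260476
pct [[-89.8, -108.7], [-88.9, -107.8], [86.1, 129.0], [87.0, 131.0]]
centre [492.1 155.2  78.7] X [0.816 0.072 0.574] Y [-0.088  0.996 -0.   ]
valve 4 15 66 [[-69.8, -78.0, 4.1], [59.8, 94.4, 13.5]]
valve 15 22 24 [[-3.5, 19.0, 15.5], [39.9, 38.0, 21.8]]
valve 22 29 53 [[-6.7, 23.0, 23.0], [40.5, 64.3, 28.8]]
valve 29 50 96 [[-2.6, 25.4, 29.2], [35.7, 64.9, 43.9]]
dark [355.5 266.1] 288 ((505.0984802246094, -209.7281951904297), (94.99187469482422, 25.439687728881836), 81.86726379394531) [12.8 22.2 24.5]
```

View pics/crop.png

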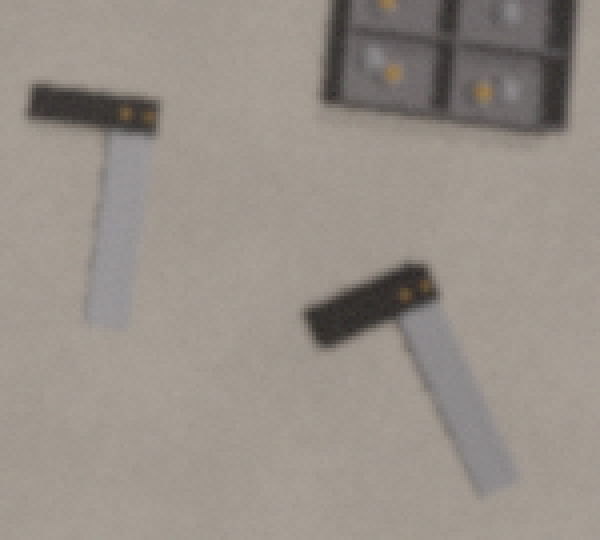

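The crop confirms square A at left: its stock is level at crop (95,108), with the blade at its right-hand (-y) end. B, at (370,305), is farther right. The valve sits at about panel y = +18, so the -y side has more free panel. The tool can't tilt, so I'll grip the blade by its long edges near the balance point. That lets it pivot onto the slope. On the way I'll look closely at the panel.

Request:
{"api": "play_rows", "payload": {"moves": [{"dx": -0.028, "dy": -0.032}, {"dx": -0.028, "dy": -0.032}, {"dx": -0.028, "dy": -0.032}, {"dx": -0.028, "dy": -0.032}, {"dx": -0.028, "dy": -0.032}, {"dx": -0.028, "dy": -0.032}, {"dx": -0.028, "dy": -0.032}]}}

```text
$.moves[0]: bad value
```

Request:
{"api": "play_rows", "payload": {"moves": [{"dx": -0.028, "dy": -0.032}, {"dx": -0.028, "dy": -0.032}, {"dx": -0.028, "dy": -0.032}, {"dx": -0.028, "dy": -0.032}, {"dx": -0.028, "dy": -0.032}, {"dx": -0.028, "dy": -0.032}, {"dx": -0.028, "dy": -0.032}, {}]}}

```text
$.moves[0]: bad value
```

```bash
python3 - <<'E'
from h import *
p,d,m,E=grab('wrist'); np.savez('w1.npz',p=p,P=pts(d,m,E),d=d,E=E,k=[m['fx'],m['fy'],m['cx'],m['cy']])
cv2.imwrite('pics/w1.png',p[...,::-1]); print(E.round(2),readout.sense()['position'],readout.sense()['qpos'],np.array(m['mount']).round(2))
E
```

```text
[[ 2.4000e-01  9.4000e-01  2.5000e-01  1.0824e+02]
 [ 9.7000e-01 -2.3000e-01 -6.0000e-02  7.1903e+02]
 [-0.0000e+00  2.6000e-01 -9.7000e-01  3.7252e+02]
 [ 0.0000e+00  0.0000e+00  0.0000e+00  1.0000e+00]] [171.30103766 703.84943612 249.43358943] [-1.4255231   0.59186533  0.0483003   1.60952949 -0.03332136  0.94269339
 -0.03368481] [[  -0.     -0.97   -0.26   64.91]
 [   1.     -0.      0.     -0.31]
 [  -0.     -0.26    0.97 -123.29]
 [   0.      0.      0.      1.  ]]
```

View pics/w1.png

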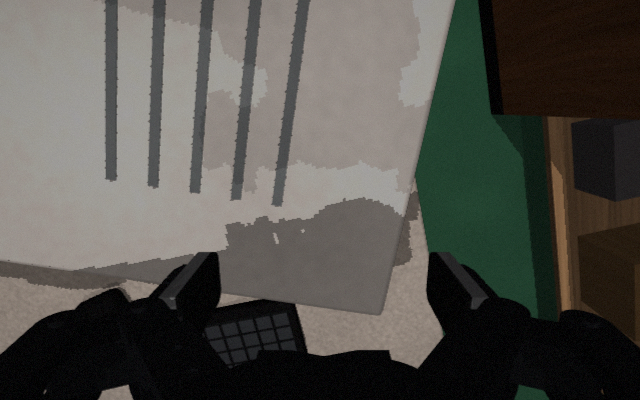

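The moves were refused, so the view still shows the start pose: the instrument box below and the fingers at (195,280) and (455,280). I'll retry with all four keys in each row.

Request:
{"api": "play_rows", "payload": {"moves": [{"dx": -0.028, "dy": -0.032, "dz": 0, "spin": 0}, {"dx": -0.028, "dy": -0.032, "dz": 0, "spin": 0}, {"dx": -0.028, "dy": -0.032, "dz": 0, "spin": 0}, {"dx": -0.028, "dy": -0.032, "dz": 0, "spin": 0}, {"dx": -0.028, "dy": -0.032, "dz": 0, "spin": 0}, {"dx": -0.028, "dy": -0.032, "dz": 0, "spin": 0}, {"dx": -0.028, "dy": -0.032, "dz": 0, "spin": 0}]}}

```text
t: 0.85
position: [309.5, 438.7, 250.2]
ee_rot: [0.374, 3.119, -0.0]
contact_force: [1.4, 0.5, -0.4]
gripper_width: 85.5
grasp_force: 0.0
```

Request:
{"api": "play_rows", "payload": {"moves": [{"dx": -0.028, "dy": -0.032, "dz": 0, "spin": 0}, {"dx": -0.028, "dy": -0.032, "dz": 0, "spin": 0}, {"dx": -0.028, "dy": -0.032, "dz": 0, "spin": 0}, {"dx": -0.028, "dy": -0.032, "dz": 0, "spin": 0}, {"dx": -0.028, "dy": -0.032, "dz": 0, "spin": 0}, {"dx": -0.028, "dy": -0.032, "dz": 0, "spin": 0}, {"dx": -0.028, "dy": -0.032, "dz": -0.02, "spin": 0}, {"dx": 0, "dy": 0, "dz": -0.03, "spin": 0}, {"dx": 0, "dy": 0, "dz": -0.02, "spin": 0}, {"dx": 0, "dy": 0, "dz": 0, "spin": 0}]}}

```text
t: 1.85
position: [448.3, 176.6, 322.9]
ee_rot: [0.376, 3.114, 0.006]
contact_force: [-0.6, -0.0, -0.5]
gripper_width: 85.5
grasp_force: 0.0
```

```bash
python3 - <<'E'
from h import *
p,d,m,E=grab('wrist'); np.savez('w1.npz',p=p,P=pts(d,m,E),d=d,E=E,k=[m['fx'],m['fy'],m['cx'],m['cy']])
cv2.imwrite('pics/w2.png',p[...,::-1]); print(readout.sense()['position'],readout.sense()['qpos'])
E
```

```text
[447.08282865 176.52764964 321.3661622 ] [-0.60533003  0.19217123  0.15846249  2.07322679 -0.039575    0.87594828
  0.90708346]
```

View pics/w2.png

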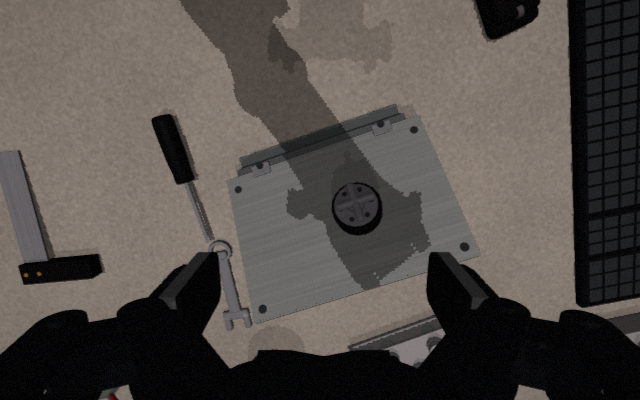

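The panel is fully visible. Its top edge runs (258,322)–(479,256), its low edge (228,178)–(421,114), and the valve is at (357,208). Square A is at the left edge of the frame, with its stock at (60,268).

```bash
cat > pan.py <<'E'
from h import *
z=np.load('w1.npz'); p=z['p']; P=z['P']; d=z['d'];E=z['E'];fx,fy,cx,cy=z['k']
msk=np.zeros(d.shape,np.uint8); cv2.fillPoly(msk,[np.array([[240,185],[415,125],[468,250],[268,310]])],1)
cv2.circle(msk,(357,206),36,0,-1); Q=P[(msk>0)&(d>0)]
for _ in range(4):
    c=Q.mean(0); w,v=np.linalg.eigh(np.cov((Q-c).T)); n=v[:,0]*np.sign(v[2,0]); Q=Q[abs((Q-c)@n)<3]
print('n',n.round(4),np.degrees(np.arccos(n[2])),'rms',np.sqrt(w[0]))
Y=np.cross([0,0,1],n);Y/=np.linalg.norm(Y);Y*=np.sign(Y[1]);X=np.cross(Y,n)
def ray(u,v,h=0):
    r=E[:3,:3]@np.array([(u-cx)/fx,(v-cy)/fy,1]); o=E[:3,3]; return o+r*(((c+n*h-o)@n)/(r@n))
# refined corners: edge lines from plane-inlier mask
on=((abs((P-c)@n)<3)&(d>0)).astype(np.uint8); on=cv2.morphologyEx(on,cv2.MORPH_OPEN,np.ones((5,5)))
nl,lab,st,_=cv2.connectedComponentsWithStats(on); i=lab[280,300]; v,u=np.where(lab==i)
uv=np.array([((P[b,a]-c)@X,(P[b,a]-c)@Y) for a,b in zip(u,v)])
print('pct',np.percentile(uv,[0.3,99.7],axis=0).round(1))
for k in((228,178),(421,114),(479,256),(258,322)):
    q=ray(*k)-c; print('corner',round(q@X,1),round(q@Y,1))
# top edge line per Y bin
te=[]
for y0 in np.arange(-100,60,10):
    s=uv[(uv[:,1]>y0)&(uv[:,1]<y0+10)]
    if len(s)>30: te.append((y0+5,np.percentile(s[:,0],99.5)))
te=np.array(te);print(te.round(1).tolist())
h=(P-c)@n; near=(d>0)&(abs((P-c)@X)<75)&(abs((P-c)@Y)<110)
for lo,hi in((8,20),(20,28),(28,50)):
    q=P[near&(h>lo)&(h<hi)]; q=np.stack([(q-c)@X,(q-c)@Y,(q-c)@n],1)
    print('valve',lo,len(q),np.percentile(q,[3,50,97],axis=0).round(1).tolist())
g=cv2.cvtColor(p,cv2.COLOR_RGB2GRAY); print('c',c.round(1),'X',X.round(4),'Y',Y.round(4),'yaw',np.degrees(np.arctan2(-Y[0],Y[1])))
# valve rim (top of body, h=26) from near depth
q=P[near&(h>22)&(h<30)]; q2=np.stack([(q-c)@X,(q-c)@Y],1).astype(np.float32); print('circle',cv2.minEnclosingCircle(q2))
# square A
hsv=cv2.cvtColor(p,cv2.COLOR_RGB2HSV)
dk=((hsv[...,2]<60)&(d>0)&(P[...,2]>10)&(P[...,2]<40)).astype(np.uint8); dk[:, 130:]=0; dk[:230]=0; dk[290:]=0
nl,lab,st,_=cv2.connectedComponentsWithStats(dk); i=1+st[1:,4].argmax(); s=P[lab==i]; s=s[(s[:,2]>17)]
print('stock',len(s),cv2.minAreaRect(s[:,:2].astype(np.float32)),np.median(s[:,2]))
E
python3 pan.py
```

```text
n [-0.5814 -0.0544  0.8118] 35.725974422120316 rms 0.6721454025749466
pct [[ -81.1 -117.2]
 [  95.3  120.8]]
corner -77.2 -115.9
corner -72.8 124.8
corner 97.3 118.3
corner 95.0 -113.8
[[-95.0, 95.0], [-85.0, 95.0], [-75.0, 94.5], [-65.0, 94.9], [-55.0, 94.9], [-45.0, 94.8], [-35.0, 95.2], [-25.0, 95.0], [-15.0, 94.5], [-5.0, 95.1], [5.0, 94.8], [15.0, 95.1], [25.0, 95.6], [35.0, 95.4], [45.0, 95.3], [55.0, 95.1]]
valve 8 123 [[23.8, -1.7, 8.3], [39.1, 20.4, 14.3], [42.2, 41.8, 19.9]]
valve 20 469 [[-5.8, -3.8, 21.7], [30.0, 20.4, 25.4], [41.4, 44.5, 27.5]]
valve 28 1466 [[-1.3, 1.5, 28.6], [19.5, 20.4, 30.7], [36.4, 39.2, 43.3]]
c [490.9 182.   78.5] X [0.8083 0.0757 0.5839] Y [-0.0932  0.9956 -0.    ] yaw 5.34904868053473
circle ((16.677417755126953, 20.48224639892578), 25.928041458129883)
stock 1434 ((508.0904846191406, -206.93301391601562), (96.99883270263672, 28.211414337158203), 81.88946533203125) 22.17832345006272
```

Measured so far:
- **Panel:** plane tilt 35.7°, yaw about 5.3°, with the top edge 95 mm up-slope from my reference point.
- **Valve:** its rim fits a circle of r = 25.9 mm at Y = 20.5, which is panel y of about +18. The blade therefore goes on the -y side.
- **Square A:** stock 97x28 mm, z 22, centre (508,-207), yaw -8.1°.

I'll go above the outer part of the blade.

Request:
{"api": "play_rows", "payload": {"moves": [{"dx": 0, "dy": 0, "dz": 0, "spin": -5.7}, {"dx": 0.0022, "dy": -0.0447, "dz": 0.014, "spin": 0}, {"dx": 0.0022, "dy": -0.0447, "dz": 0.014, "spin": 0}, {"dx": 0.0022, "dy": -0.0447, "dz": 0.014, "spin": 0}, {"dx": 0.0022, "dy": -0.0447, "dz": 0.014, "spin": 0}, {"dx": 0.0022, "dy": -0.0447, "dz": 0.014, "spin": 0}, {"dx": 0.0022, "dy": -0.0447, "dz": 0.014, "spin": 0}, {"dx": 0.0022, "dy": -0.0447, "dz": 0.014, "spin": 0}, {"dx": 0.0022, "dy": -0.0447, "dz": 0.014, "spin": 0}, {"dx": 0.0022, "dy": -0.0447, "dz": 0.014, "spin": 0}], "hand": 0.042}}

```text
t: 2.9
position: [369.7, -219.9, 192.8]
ee_rot: [-0.216, -3.132, -0.001]
contact_force: [0.9, 0.7, -0.2]
gripper_width: 42.1
grasp_force: 0.0
```

Request:
{"api": "play_rows", "payload": {"moves": [{"dx": 0, "dy": 0, "dz": 0.02, "spin": 0}, {"dx": 0, "dy": 0, "dz": 0, "spin": 0}, {"dx": 0, "dy": 0, "dz": 0, "spin": 0}]}}

```text
t: 3.2
position: [370.1, -218.1, 173.6]
ee_rot: [-0.217, -3.131, -0.002]
contact_force: [-0.4, -0.8, 1.1]
gripper_width: 42.0
grasp_force: 0.0
```

```bash
python3 - <<'E'
from h import *
s=readout.sense(); print(s['position'],s['ee_rot'],s['qpos'])
p,d,m,E=grab('wrist'); P=pts(d,m,E); np.savez('w3.npz',p=p,P=P,d=d)
hsv=cv2.cvtColor(p,cv2.COLOR_RGB2HSV)
dk=((hsv[...,2]<75)&(d>0)&(P[...,2]>15)&(P[...,2]<28)).astype(np.uint8)
nl,lab,st,ce=cv2.connectedComponentsWithStats(dk)
for i in range(1,nl):
    if st[i,4]>200: q=P[lab==i]; print(ce[i],st[i,4],cv2.minAreaRect(q[:,:2].astype(np.float32)),np.median(q[:,2]))
bl=((d>0)&(P[...,2]>1.5)&(P[...,2]<12)&(P[...,0]<492)&(P[...,0]>330)&(abs(P[...,1]+215)<40)&(hsv[...,1]<30)).astype(np.uint8); bl=cv2.morphologyEx(bl,cv2.MORPH_OPEN,np.ones((5,5)))
nl,lab,st,ce=cv2.connectedComponentsWithStats(bl); i=1+st[1:,4].argmax(); q=P[lab==i]; print('blade',ce[i],st[i],cv2.minAreaRect(q[:,:2].astype(np.float32)))
cv2.imwrite('pics/w3.png',p[...,::-1])
E
```

```text
[ 370.13419927 -218.09524968  173.56247413] [-2.16712593e-01 -3.13114952e+00 -2.07280073e-03] [ 0.21349596  0.37140508  0.27098855  2.3248254  -0.21615959  0.47045867
  2.09301416]
[586.77267042 175.94434021] 3198 ((392.4956970214844, -3.3447933197021484), (87.74907684326172, 22.954730987548828), 0.0443822517991066) 23.228789240272846
[ 91.07461538 208.01051282] 3900 ((359.79925537109375, -414.4120788574219), (28.582101821899414, 97.42420959472656), 23.940887451171875) 22.34966968389017
[343.42945801 332.21845263] 2417 ((506.4506530761719, -217.34869384765625), (76.70500946044922, 29.218563079833984), 81.8243179321289) 22.3215106707151
[ 21.85517241 360.86436782] 435 ((494.1794128417969, -522.72998046875), (49.74488067626953, 3.20096755027771), 81.9115982055664) 20.83511168224652
blade [321.76551724 226.05934664] [ 303  154   39  149 5510] ((410.5614929199219, -224.8820037841797), (33.942745208740234, 137.23240661621094), 81.43009948730469)
```

View pics/w3.png

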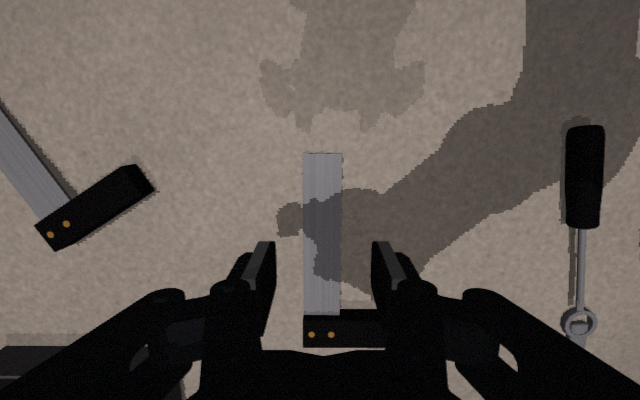

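The blade is centred between the fingers at columns 303–342. The corrected offset is about 1 mm. Descending.

Request:
{"api": "play_rows", "payload": {"moves": [{"dx": 0, "dy": -0.001, "dz": 0.036, "spin": 0}, {"dx": 0, "dy": 0, "dz": 0.036, "spin": 0}, {"dx": 0, "dy": 0, "dz": 0.036, "spin": 0}, {"dx": 0, "dy": 0, "dz": 0.026, "spin": 0}, {"dx": 0, "dy": 0, "dz": 0.01, "spin": 0}, {"dx": 0, "dy": 0, "dz": 0, "spin": 0}], "hand": 0.04, "squeeze": 100}}

```text
t: 3.85
position: [371.2, -219.3, 30.0]
ee_rot: [-0.216, -3.133, -0.002]
contact_force: [0.5, 0.0, -0.5]
gripper_width: 39.9
grasp_force: 0.0
```

```bash
python3 - <<'E'
from h import *
s=readout.sense(); print(s['position'],s['ee_rot'],s['qpos'],s['contact_force'])
E
```

```text
[ 371.1763728  -219.27287133   29.95446452] [-2.15624739e-01 -3.13330380e+00 -1.58408778e-03] [ 0.39171451  0.67464404  0.04998469  2.38314433 -0.3567032   0.09131148
  2.21951711] [ 0.51367094  0.04284992 -0.5165469 ]
```

Joint 6 is close to its lower limit here. I'll grip 30 mm nearer the stock, slide the square outward along the bench, and then regrip it near the blade end.

Request:
{"api": "play_rows", "payload": {"moves": [{"dx": -0.03, "dy": 0, "dz": 0, "spin": 0}, {"dx": 0, "dy": 0, "dz": 0.006, "spin": 0}, {"dx": 0, "dy": 0, "dz": 0.003, "spin": 0}, {"dx": 0, "dy": 0, "dz": 0, "spin": 0}]}}

```text
t: 4.25
position: [400.0, -223.9, 21.9]
ee_rot: [-0.218, -3.134, -0.0]
contact_force: [-0.4, 0.5, -0.1]
gripper_width: 40.1
grasp_force: 0.0
```

```bash
python3 - <<'E'
from h import *
s=readout.sense(); print(s['position'],s['qpos'],s['contact_force'])
E
```

```text
[ 399.97110638 -223.92056194   21.94955598] [ 0.36020797  0.70005961  0.06933189  2.32614594 -0.36626592  0.12506864
  2.20898631] [-0.36817045  0.46728977 -0.07014549]
```

Request:
{"api": "play_rows", "payload": {"moves": [{"dx": 0, "dy": 0, "dz": 0.002, "spin": 0}, {"dx": 0, "dy": 0, "dz": 0.002, "spin": 0}, {"dx": 0, "dy": 0, "dz": 0, "spin": 0}]}}

```text
t: 4.55
position: [399.9, -224.3, 17.6]
ee_rot: [-0.219, -3.133, -0.001]
contact_force: [-0.9, 0.3, 4.1]
gripper_width: 40.0
grasp_force: 2.0
```

Request:
{"api": "play_rows", "payload": {"moves": [{"dx": 0, "dy": 0, "dz": 0, "spin": 0}, {"dx": 0, "dy": 0, "dz": 0, "spin": 0}], "hand": 0.032, "squeeze": 40}}

```text
t: 4.75
position: [400.2, -224.6, 18.4]
ee_rot: [0.22, 3.133, -0.0]
contact_force: [0.3, 0.8, 14.4]
gripper_width: 32.9
grasp_force: 35.1
```

Request:
{"api": "play_rows", "payload": {"moves": [{"dx": 0, "dy": 0, "dz": -0.002, "spin": 0}, {"dx": -0.02, "dy": 0, "dz": 0, "spin": 0}, {"dx": -0.02, "dy": 0, "dz": 0, "spin": 0}, {"dx": -0.015, "dy": 0, "dz": 0, "spin": 0}, {"dx": 0, "dy": 0, "dz": 0, "spin": 0}]}}

```text
t: 5.25
position: [457.8, -232.4, 19.2]
ee_rot: [0.216, 3.131, -0.002]
contact_force: [0.2, 0.4, -1.0]
gripper_width: 32.7
grasp_force: 30.6
```

Request:
{"api": "play_rows", "payload": {"moves": [{"dx": 0, "dy": 0, "dz": -0.002, "spin": 0}, {"dx": 0, "dy": 0, "dz": 0, "spin": 0}, {"dx": 0.02, "dy": 0, "dz": 0, "spin": 0}, {"dx": 0.02, "dy": 0, "dz": 0, "spin": 0}, {"dx": 0.011, "dy": 0, "dz": 0, "spin": 0}, {"dx": 0, "dy": 0, "dz": 0.001, "spin": 0}, {"dx": 0, "dy": 0, "dz": 0, "spin": 0}], "hand": 0.04}}

```text
t: 5.95
position: [404.9, -225.3, 20.3]
ee_rot: [0.219, 3.133, -0.0]
contact_force: [1.0, 0.7, 0.3]
gripper_width: 40.0
grasp_force: 0.0
```

```bash
python3 - <<'E'
from h import *
s=readout.sense(); print(s['position'],s['ee_rot'],s['qpos'],s['contact_force'])
p,d,m,E=grab('wrist'); P=pts(d,m,E)
hsv=cv2.cvtColor(p,cv2.COLOR_RGB2HSV)
# blade end: nearest to camera top; rows through columns
cv2.imwrite('pics/w4.png',p[...,::-1])
p,d,m,E=grab('side'); cv2.imwrite('pics/s4.png',cv2.resize(p[220:340,270:430,::-1],None,fx=4,fy=4))
E
```

```text
[ 404.91893304 -225.26487032   20.33815492] [ 2.19205011e-01  3.13304653e+00 -4.72213473e-04] [ 0.35602488  0.70501984  0.07284404  2.31634629 -0.3741011   0.12946371
  2.21384409] [0.99754862 0.66856587 0.30624278]
```

View pics/w4.png

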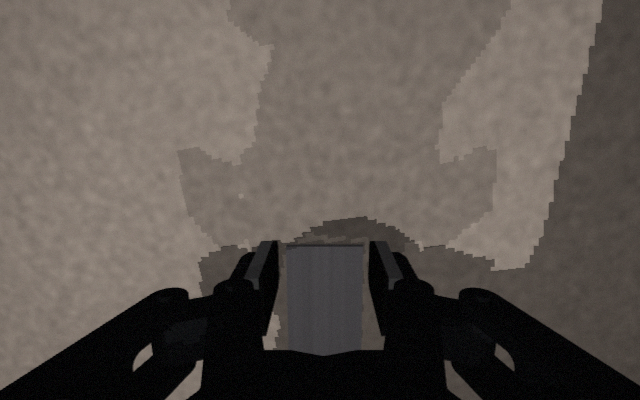

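The blade end at (325,244) is almost level with the near edge of the pads, so grip centre is about 140 mm from the stock. I'll shift 4 mm further out and close firmly.

Request:
{"api": "play_rows", "payload": {"moves": [{"dx": 0.004, "dy": 0, "dz": 0.001, "spin": 0}, {"dx": 0, "dy": 0, "dz": 0, "spin": 0}, {"dx": 0, "dy": 0, "dz": 0, "spin": 0}], "hand": 0.03, "squeeze": 120}}

```text
t: 6.35
position: [404.7, -225.3, 20.2]
ee_rot: [0.215, 3.127, -0.004]
contact_force: [3.6, 1.1, 6.9]
gripper_width: 31.0
grasp_force: 43.5
```

Request:
{"api": "play_rows", "payload": {"moves": [{"dx": 0, "dy": 0, "dz": 0, "spin": 0}, {"dx": 0, "dy": 0, "dz": -0.005, "spin": 0}, {"dx": 0, "dy": 0, "dz": -0.01, "spin": 0}, {"dx": 0, "dy": 0, "dz": -0.015, "spin": 0}, {"dx": 0, "dy": 0, "dz": 0, "spin": 0}]}}

```text
t: 6.85
position: [400.3, -224.4, 50.6]
ee_rot: [0.219, 3.133, -0.001]
contact_force: [-0.7, -0.3, -1.9]
gripper_width: 30.7
grasp_force: 36.8
```

```bash
python3 - <<'E'
from h import *
s=readout.sense(); print(s['position'],s['ee_rot'],s['qpos'],s['contact_force'],s['wrist_torque'])
p,d,m,E=grab('side'); cv2.imwrite('pics/s5.png',cv2.resize(p[200:340,250:430,::-1],None,fx=4,fy=4))
E
```

```text
[ 400.32414375 -224.43231239   50.59672246] [ 2.18531917e-01  3.13325864e+00 -9.35824617e-04] [ 0.32659125  0.64068524  0.1151427   2.32293675 -0.36505355  0.19268077
  2.20938271] [-0.71674367 -0.32008403 -1.8593094 ] [0.03773074 0.1516584  0.00414235]
```

View pics/s5.png

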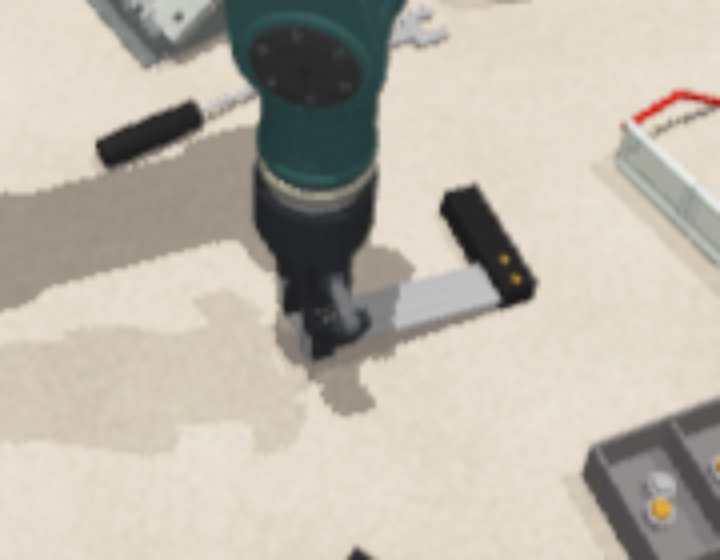

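The square hangs from the blade end. The stock is at crop (485,245) and off the bench: the wrist reads 1.86 N, its full weight. I'll measure its droop and firm up the grip.

Request:
{"api": "play_rows", "payload": {"moves": [{"dx": 0, "dy": 0, "dz": -0.01, "spin": 0}, {"dx": 0, "dy": 0, "dz": -0.02, "spin": 0}, {"dx": 0, "dy": 0, "dz": -0.03, "spin": 0}, {"dx": 0, "dy": 0, "dz": -0.03, "spin": 0}, {"dx": 0, "dy": 0, "dz": -0.03, "spin": 0}, {"dx": 0, "dy": 0, "dz": -0.03, "spin": 0}, {"dx": 0, "dy": 0, "dz": -0.02, "spin": 0}, {"dx": 0, "dy": 0, "dz": 0, "spin": 0}], "hand": 0.01}}

```text
t: 7.7
position: [401.9, -225.1, 221.9]
ee_rot: [0.218, 3.128, -0.002]
contact_force: [0.6, -0.2, -0.2]
gripper_width: 10.1
grasp_force: 0.0
```

```bash
cat > sq.py <<'E'
from h import *
def stock(n,zlo,zhi,box):
    p,d,m,E=grab(n); P=pts(d,m,E); hsv=cv2.cvtColor(p,cv2.COLOR_RGB2HSV)
    x0,x1,y0,y1=box
    k=((hsv[...,2]<75)&(d>0)&(P[...,2]>zlo)&(P[...,2]<zhi)&(P[...,0]>x0)&(P[...,0]<x1)&(P[...,1]>y0)&(P[...,1]<y1)).astype(np.uint8)
    nl,lab,st,ce=cv2.connectedComponentsWithStats(k)
    for i in range(1,nl):
        if st[i,4]>50:
            q=P[lab==i]; print(n,ce[i].round(),st[i,4],'ctr',q.mean(0).round(1),cv2.minAreaRect(q[:,:2].astype(np.float32)),'z',np.percentile(q[:,2],[5,50,95]).round(1))
    return p,d,P
E
python3 - <<'E'
from sq import *
s=readout.sense(); print(s['position'],s['qpos'],s['wrist_torque'],s['gripper_width'],s['grasp_force'])
for n in('top','side'): stock(n,120,280,(480,650,-330,-100))
E
```

```text
[ 401.86061123 -225.13916288  221.9053133 ] [ 0.11709717  0.320256    0.36954124  2.22906045 -0.19954281  0.61618471
  2.06374702] [ 0.00726044 -0.02965049  0.01845245] 10.09553172579858 0.0
```

The blade slipped out when the grip tightened. It was held only at the rounded finger ends. I'll find where the square lies now.

```bash
python3 - <<'E'
from sq import *
for n in('top','side'):
    p,d,P=stock(n,8,60,(380,650,-330,-80))
    cv2.imwrite(f'pics/{n}6.png',p[...,::-1])
p=cv2.imread('pics/side6.png')[180:340,240:440]; q=cv2.imread('pics/top6.png')[190:290,370:470]
cv2.imwrite('pics/c6.png',np.hstack([cv2.resize(p,(500,400)),cv2.resize(q,(300,400))[:, :300]]))
E
```

```text
top [402. 214.] 218 ctr [ 519. -204.   22.] ((519.2858276367188, -204.07107543945312), (24.52076530456543, 89.63497924804688), 83.1407470703125) z [18.2 22.1 25.7]
side [358. 264.] 315 ctr [ 513.8 -210.5   20.4] ((516.19677734375, -208.53219604492188), (28.55479621887207, 93.30183410644531), 80.5179672241211) z [10.1 21.9 25.4]
```

View pics/c6.png

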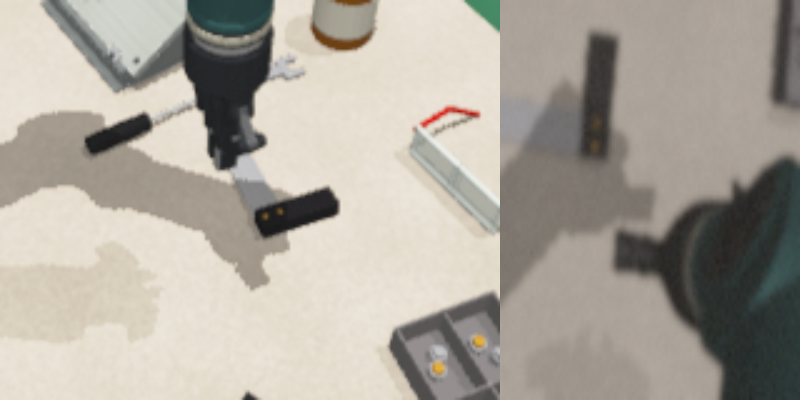

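The square landed right side up, turned about -98° in yaw: the stock lies along x at (517,-206), and the blade points towards +y. The blade ends are too shallow for a sound grip, so I'm changing plan:
1. Grip the stock across its 28 mm sides with the tips just below the blade's level.
2. Hook it on the panel's top edge.
3. Open the fingers gradually, so they let the blade down as the stock turns between them.

First a half turn, so that the last joint stays in range later.

Request:
{"api": "play_rows", "payload": {"moves": [{"dx": 0, "dy": 0, "dz": 0, "spin": 8.57}, {"dx": 0, "dy": 0, "dz": 0, "spin": 8.57}, {"dx": 0, "dy": 0, "dz": 0, "spin": 8.57}, {"dx": 0, "dy": 0, "dz": 0, "spin": 8.57}, {"dx": 0, "dy": 0, "dz": 0, "spin": 8.57}, {"dx": 0, "dy": 0, "dz": 0, "spin": 8.57}, {"dx": 0, "dy": 0, "dz": 0, "spin": 8.57}, {"dx": 0, "dy": 0, "dz": 0, "spin": 8.57}, {"dx": 0, "dy": 0, "dz": 0, "spin": 8.57}, {"dx": 0, "dy": 0, "dz": 0, "spin": 8.57}], "hand": 0.05}}

```text
t: 8.9
position: [399.7, -224.0, 218.2]
ee_rot: [-2.297, -2.14, 0.003]
contact_force: [-0.1, 0.5, 0.3]
gripper_width: 50.0
grasp_force: 0.0
```

Request:
{"api": "play_rows", "payload": {"moves": [{"dx": 0, "dy": 0, "dz": 0, "spin": 8.57}, {"dx": 0, "dy": 0, "dz": 0, "spin": 8.57}, {"dx": 0, "dy": 0, "dz": 0, "spin": 8.57}, {"dx": 0, "dy": 0, "dz": 0, "spin": 8.57}, {"dx": 0, "dy": 0, "dz": 0, "spin": 8.57}, {"dx": 0, "dy": 0, "dz": 0, "spin": 8.57}, {"dx": 0, "dy": 0, "dz": 0, "spin": 8.57}, {"dx": 0, "dy": 0, "dz": 0, "spin": 8.57}, {"dx": 0, "dy": 0, "dz": 0, "spin": 8.57}, {"dx": 0, "dy": 0, "dz": 0, "spin": 8.57}]}}

```text
t: 9.9
position: [399.8, -224.0, 218.2]
ee_rot: [-3.141, -0.007, 0.004]
contact_force: [-0.1, 0.5, -1.1]
gripper_width: 50.1
grasp_force: 0.0
```

Request:
{"api": "play_rows", "payload": {"moves": [{"dx": 0, "dy": 0, "dz": 0, "spin": 8.57}, {"dx": 0.028, "dy": -0.0085, "dz": 0.01, "spin": 0}, {"dx": 0.028, "dy": -0.0085, "dz": 0.01, "spin": 0}, {"dx": 0.028, "dy": -0.0085, "dz": 0.01, "spin": 0}, {"dx": 0.028, "dy": -0.0085, "dz": 0.01, "spin": 0}, {"dx": 0, "dy": 0, "dz": 0, "spin": 0}, {"dx": 0, "dy": 0, "dz": 0, "spin": 0}]}}

```text
t: 10.6
position: [515.4, -206.0, 177.7]
ee_rot: [3.134, -0.216, -0.006]
contact_force: [-1.3, 0.0, -0.2]
gripper_width: 50.0
grasp_force: 0.0
```

```bash
python3 - <<'E'
from sq import *
s=readout.sense(); print(s['position'],s['ee_rot'],s['qpos'])
p,d,P=stock('wrist',14,30,(420,620,-300,-120))
cv2.imwrite('pics/w7.png',p[...,::-1])
E
```

```text
[ 515.40782109 -205.9739171   177.74987859] [ 3.1335648  -0.21642013 -0.0057189 ] [-0.42133136  0.79278011  1.13731738  2.07972828 -0.94053317  0.92404998
 -0.44934279]
wrist [322. 180.] 3737 ctr [ 522.4 -206.6   22.5] ((519.2998657226562, -206.51698303222656), (27.950654983520508, 95.7372055053711), 81.34526062011719) z [21.1 22.5 23.9]
```

View pics/w7.png

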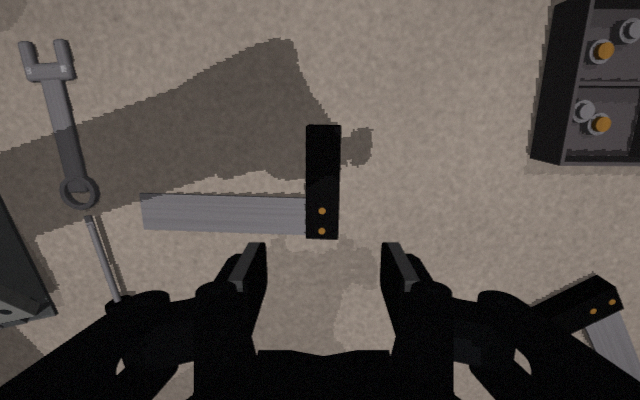

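Square A is upright. Its stock spans (306–340, 125–238) and the blade runs left from (306,213). The rectangle measures 95.7 x 28 mm, centre (519.3,-206.5), yaw -98.65°. I'll descend onto the stock, clear of the blade.

Request:
{"api": "play_rows", "payload": {"moves": [{"dx": 0.008, "dy": 0, "dz": 0, "spin": 0.75}, {"dx": 0, "dy": 0, "dz": 0.035, "spin": 0}, {"dx": 0, "dy": 0, "dz": 0.035, "spin": 0}, {"dx": 0, "dy": 0, "dz": 0.035, "spin": 0}, {"dx": 0, "dy": 0, "dz": 0.025, "spin": 0}, {"dx": 0, "dy": 0, "dz": 0.018, "spin": 0}, {"dx": 0, "dy": 0, "dz": 0, "spin": 0}], "hand": 0.04, "squeeze": 80}}

```text
t: 11.35
position: [522.8, -206.9, 29.6]
ee_rot: [-3.131, 0.24, 0.005]
contact_force: [0.1, 0.1, 0.7]
gripper_width: 40.0
grasp_force: 0.0
```

Request:
{"api": "play_rows", "payload": {"moves": [{"dx": 0, "dy": 0, "dz": 0, "spin": 0}, {"dx": 0, "dy": 0, "dz": 0, "spin": 0}, {"dx": 0, "dy": 0, "dz": 0, "spin": 0}, {"dx": 0, "dy": 0, "dz": 0, "spin": 0}], "hand": 0.02}}

```text
t: 11.75
position: [524.7, -207.7, 32.2]
ee_rot: [3.132, -0.238, 0.003]
contact_force: [0.9, -0.2, 0.4]
gripper_width: 25.8
grasp_force: 79.2
```

Request:
{"api": "play_rows", "payload": {"moves": [{"dx": 0, "dy": 0, "dz": -0.01, "spin": 0}, {"dx": 0, "dy": 0, "dz": -0.015, "spin": 0}, {"dx": 0, "dy": 0, "dz": 0, "spin": 0}]}}

```text
t: 12.05
position: [524.9, -208.1, 58.3]
ee_rot: [3.131, -0.239, 0.005]
contact_force: [0.4, 0.1, -1.2]
gripper_width: 25.6
grasp_force: 79.1
```

```bash
python3 - <<'E'
from h import *
s=readout.sense(); print(s['position'],s['ee_rot'],s['qpos'],s['contact_force'],s['wrist_torque'],s['gripper_width'],s['grasp_force'])
E
```

```text
[ 524.93326501 -208.13608175   58.32551487] [ 3.13101746 -0.23860468  0.00485931] [-0.30196045  0.93125109  0.92935716  2.11265166 -1.18537151  0.76611952
 -0.29545914] [ 0.39563258  0.13076488 -1.20635295] [-0.15759613 -0.05468912  0.01268129] 25.55372082361601 79.08234188274946
```

The stock is held at 79 N. I'll lift, carry it above the panel's top edge, then turn it.

Request:
{"api": "play_rows", "payload": {"moves": [{"dx": 0, "dy": 0, "dz": -0.02, "spin": 0}, {"dx": 0, "dy": 0, "dz": -0.035, "spin": 0}, {"dx": 0, "dy": 0, "dz": -0.045, "spin": 0}, {"dx": 0, "dy": 0, "dz": -0.045, "spin": 0}, {"dx": 0, "dy": 0, "dz": -0.035, "spin": 0}, {"dx": 0, "dy": 0, "dz": -0.015, "spin": 0}, {"dx": 0, "dy": 0, "dz": 0, "spin": 0}]}}

```text
t: 12.75
position: [524.8, -207.7, 252.7]
ee_rot: [3.132, -0.238, 0.005]
contact_force: [-0.4, 0.3, -1.9]
gripper_width: 25.4
grasp_force: 79.1
```

Request:
{"api": "play_rows", "payload": {"moves": [{"dx": 0, "dy": -0.02, "dz": 0, "spin": 0}, {"dx": 0, "dy": -0.04, "dz": 0, "spin": 0}, {"dx": -0.0005, "dy": -0.048, "dz": 0, "spin": 0}, {"dx": -0.0005, "dy": -0.048, "dz": 0, "spin": 0}, {"dx": -0.0005, "dy": -0.048, "dz": 0, "spin": 0}, {"dx": -0.0005, "dy": -0.048, "dz": 0, "spin": 0}, {"dx": -0.0005, "dy": -0.048, "dz": 0, "spin": 0}, {"dx": -0.0005, "dy": -0.048, "dz": 0, "spin": 0}, {"dx": 0, "dy": -0.04, "dz": 0, "spin": 0}, {"dx": 0, "dy": -0.025, "dz": 0, "spin": 0}]}}

```text
t: 13.75
position: [582.2, 206.4, 247.4]
ee_rot: [3.133, -0.23, -0.008]
contact_force: [0.6, -0.9, -1.3]
gripper_width: 25.6
grasp_force: 79.2
```

```bash
python3 - <<'E'
from h import *
s=readout.sense(); print(s['position'],s['ee_rot'],s['qpos'],s['contact_force'],s['wrist_torque'],s['gripper_width'],s['grasp_force'])
E
```

```text
[582.1959697  206.3527815  247.35652731] [ 3.13288349 -0.2296987  -0.00836488] [-1.15554783  0.84209559  1.284296    1.88914678 -0.89866448  1.1545975
 -1.24290548] [ 0.55520207 -0.85668361 -1.31581341] [-0.10141874 -0.08779084  0.05143132] 25.604478214759595 79.15622689499287
```

Request:
{"api": "play_rows", "payload": {"moves": [{"dx": 0, "dy": 0, "dz": 0, "spin": -6}, {"dx": 0, "dy": 0, "dz": 0, "spin": -8}, {"dx": 0, "dy": 0, "dz": 0, "spin": -8}, {"dx": 0, "dy": 0, "dz": 0, "spin": -8}, {"dx": 0, "dy": 0, "dz": 0, "spin": -8}, {"dx": 0, "dy": 0, "dz": 0, "spin": -8}, {"dx": 0, "dy": 0, "dz": 0, "spin": -8}, {"dx": 0, "dy": 0, "dz": 0, "spin": -8}, {"dx": 0, "dy": 0, "dz": 0, "spin": -8}, {"dx": 0, "dy": 0, "dz": 0, "spin": -8}]}}

```text
t: 14.75
position: [581.7, 201.8, 248.3]
ee_rot: [-2.577, -1.793, 0.007]
contact_force: [-0.7, 0.4, -1.8]
gripper_width: 25.4
grasp_force: 79.2
```

Request:
{"api": "play_rows", "payload": {"moves": [{"dx": 0, "dy": 0, "dz": 0, "spin": -8}, {"dx": 0, "dy": 0, "dz": 0, "spin": -8}, {"dx": 0, "dy": 0, "dz": 0, "spin": -6}, {"dx": 0, "dy": 0, "dz": 0, "spin": -3.9}, {"dx": 0, "dy": 0, "dz": 0, "spin": 0}, {"dx": 0, "dy": 0, "dz": 0, "spin": 0}]}}

```text
t: 15.35
position: [582.4, 201.5, 249.5]
ee_rot: [-2.119, -2.317, 0.004]
contact_force: [0.4, -0.6, -1.6]
gripper_width: 25.3
grasp_force: 79.2
```

```bash
python3 - <<'E'
from sq import *
s=readout.sense(); print(s['position'],s['ee_rot'],s['qpos'],s['contact_force'],s['wrist_torque'],s['gripper_width'],s['grasp_force'])
Rm=R.from_rotvec(s['ee_rot']).as_matrix(); print('tool x',Rm[:,0].round(4),'yaw toolx',np.degrees(np.arctan2(Rm[1,0],Rm[0,0])))
p,d,m,E=grab('wrist'); np.savez('w8.npz',p=p,P=pts(d,m,E),d=d); cv2.imwrite('pics/w8.png',p[...,::-1])
p2,d,m,E=grab('side'); P=pts(d,m,E); np.savez('s8.npz',p=p2,P=P,d=d)
a=cv2.resize(p,(400,250)); b=cv2.resize(p2[80:230,190:430],(400,250)); cv2.imwrite('pics/c8.png',np.vstack([cv2.resize(p,(560,350)),np.pad(b,((0,0),(0,160),(0,0)))])[...,::-1])
E
```

```text
[582.41863448 201.49064765 249.47337502] [-2.11868    -2.31695885  0.00392912] [-0.95845986  0.58396289  0.8235252   1.88499649 -0.53694591  0.91248608
  0.2146166 ] [ 0.36270975 -0.64285635 -1.58008141] [ 0.06682884 -0.09311939 -0.02760506] 25.338083482759078 79.15580389002571
tool x [-8.92e-02  9.96e-01 -2.00e-04] yaw toolx 95.11900477732789
```

View pics/c8.png

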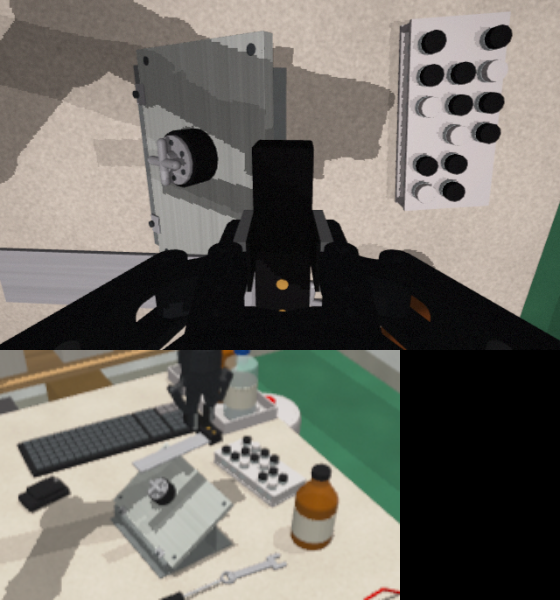

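The square is held level over the panel. In the wrist view the stock is at (283,190) and the blade runs left at (80,275). The valve is at (185,158), left of the stock and beyond the blade, as intended. From here on I'll work from numbers only, because the picture views are used up. I'll measure the held square relative to the panel edge and valve.

```bash
cat > rel.py <<'E'
from h import *
def plane(Q,it=5,t=2.5):
    for _ in range(it):
        c=Q.mean(0); w,v=np.linalg.eigh(np.cov((Q-c).T)); n=v[:,0]*np.sign(v[2,0]); Q=Q[abs((Q-c)@n)<t]
    return c,n,Q
def panel(P,d,c0=np.array([490.9,182,78.5]),n0=np.array([-.577,-.052,.815])):
    Y0=np.array([-.0906,.9959,0]);X0=np.cross(Y0,n0)
    u=(P-c0)@X0; v=(P-c0)@Y0; h=(P-c0)@n0
    c,n,Q=plane(P[(d>0)&(abs(u-10)<75)&(abs(v)<105)&(abs(h)<6)])
    Y=np.cross([0,0,1],n);Y/=np.linalg.norm(Y);Y*=np.sign(Y[1]);X=np.cross(Y,n)
    o=c0-((c0-c)@n)*n
    u=(P-o)@X;v=(P-o)@Y;h=(P-o)@n
    return o,X,Y,n,u,v,h,len(Q)
if __name__=='__main__':
    for f in('w8','s8'):
        z=np.load(f+'.npz');P=z['P'];d=z['d'];p=z['p'];hsv=cv2.cvtColor(p,cv2.COLOR_RGB2HSV)
        o,X,Y,n,u,v,h,N=panel(P,d); print(f,N,'tilt',np.degrees(np.arccos(n[2])).round(2),'yaw',np.degrees(np.arctan2(-Y[0],Y[1])).round(2),'o',o.round(1))
        on=(d>0)&(abs(h)<2.5)&(v>-115)&(v<115)&(u>60)&(u<120)
        for a in range(-100,110,20):
            q=u[on&(v>a)&(v<a+20)]
            if len(q)>20: print(a,np.percentile(q,99).round(1),end=' ')
        k=(d>0)&(h>20)&(h<29)&(abs(u-17)<40)&(abs(v-20)<40); print('\nvalve',k.sum(),np.percentile(v[k],[2,98]).round(1),np.percentile(u[k],[2,98]).round(1))
        b=(d>0)&(P[...,2]>195)&(P[...,2]<245)&(P[...,0]<560)&(P[...,0]>400)&(P[...,1]<200)&(P[...,1]>100)&(hsv[...,2]>75)
        if b.sum()>50:
            c,nn,Q=plane(P[b]); print('blade',len(Q),c.round(1),'n',nn.round(3),'pitch',np.degrees(np.arctan2(-nn[0],nn[2])).round(2),'roll(y)',np.degrees(np.arctan2(-nn[1],nn[2])).round(2),cv2.minAreaRect(Q[:,:2].astype(np.float32)))
        s=(d>0)&(P[...,2]>225)&(P[...,2]<255)&(P[...,0]>560)&(P[...,0]<612)&(P[...,1]>205 if f=='w8' else P[...,1]<175)&(hsv[...,2]<70)
        if s.sum()>30: c,nn,Q=plane(P[s]); print('stock',len(Q),c.round(1),nn.round(3),cv2.minAreaRect(Q[:,:2].astype(np.float32)))
E
python3 rel.py
```

```text
w8 19674 tilt 35.01 yaw 5.13 o [490.9 182.   78.5]
-40 80.2 -20 81.5 0 81.6 20 85.2 40 96.3 60 96.3 80 96.5 100 96.5 
valve 923 [-3.1 45.1] [10.3 41.8]
blade 7711 [460.9 156.9 222.7] n [-0.058 -0.01   0.998] pitch 3.35 roll(y) 0.57 ((481.5343322753906, 156.1673583984375), (118.91826629638672, 35.83263397216797), 5.666054725646973)
stock 5525 [580.5 227.  239.9] [-0.066  0.014  0.998] ((584.1275024414062, 225.09889221191406), (48.45524215698242, 39.86149597167969), 0.6191694140434265)
s8 1462 tilt 35.11 yaw 5.13 o [490.4 182.   79.2]
-100 94.2 -80 94.8 -60 95.3 -40 95.7 -20 94.1 0 94.8 20 95.2 40 95.8 
valve 62 [-6.9 38.6] [-8.4 40.4]
blade 304 [490.2 156.6 225.2] n [-0.058 -0.001  0.998] pitch 3.35 roll(y) 0.03 ((491.2276916503906, 156.770751953125), (138.0437469482422, 38.82650375366211), 4.46889066696167)
stock 27 [582.7 160.1 237.3] [ 0.008 -0.309  0.951] ((583.5595092773438, 160.3103485107422), (25.82720184326172, 27.105558395385742), 2.9300105571746826)
```

Measured, with the height gap and fit consistent between cameras:
- **Panel:** tilt 35.0°, yaw 5.13°, top edge z of about 133.6.
- **Square:** held at 3.35° pitch.
- **Stock:** inner face right over the panel edge.
- **Blade:** about 3 mm short of the valve.

I'll shift 3 mm beyond the edge and 2 mm away from the valve, then lower.

Request:
{"api": "play_rows", "payload": {"moves": [{"dx": -0.002, "dy": 0.003, "dz": 0.01, "spin": 0}, {"dx": 0, "dy": 0, "dz": 0.025, "spin": 0}, {"dx": 0, "dy": 0, "dz": 0.025, "spin": 0}, {"dx": 0, "dy": 0, "dz": 0.018, "spin": 0}, {"dx": 0, "dy": 0, "dz": 0.008, "spin": 0}, {"dx": 0, "dy": 0, "dz": 0.002, "spin": 0}, {"dx": 0, "dy": 0, "dz": 0, "spin": 0}]}}

```text
t: 16.15
position: [587.1, 199.5, 163.4]
ee_rot: [2.118, 2.319, 0.0]
contact_force: [-0.9, -0.5, -2.1]
gripper_width: 25.5
grasp_force: 79.2
```

Request:
{"api": "play_rows", "payload": {"moves": [{"dx": 0, "dy": 0, "dz": 0.002, "spin": 0}, {"dx": 0, "dy": 0, "dz": 0.001, "spin": 0}, {"dx": 0, "dy": 0, "dz": 0, "spin": 0}]}}

```text
t: 16.45
position: [587.0, 199.8, 160.8]
ee_rot: [2.118, 2.32, 0.001]
contact_force: [-0.4, -0.0, -1.9]
gripper_width: 25.8
grasp_force: 79.2
```

Request:
{"api": "play_rows", "payload": {"moves": [{"dx": 0, "dy": 0, "dz": 0.0015, "spin": 0}, {"dx": 0, "dy": 0, "dz": 0.0015, "spin": 0}, {"dx": 0, "dy": 0, "dz": 0, "spin": 0}]}}

```text
t: 16.75
position: [586.8, 199.8, 157.2]
ee_rot: [2.118, 2.32, 0.0]
contact_force: [0.0, 0.1, -1.6]
gripper_width: 25.5
grasp_force: 79.2
```

Request:
{"api": "play_rows", "payload": {"moves": [{"dx": 0, "dy": 0, "dz": 0.001, "spin": 0}, {"dx": 0, "dy": 0, "dz": 0.001, "spin": 0}, {"dx": 0, "dy": 0, "dz": 0, "spin": 0}]}}

```text
t: 17.05
position: [587.3, 199.7, 156.2]
ee_rot: [-2.119, -2.319, -0.002]
contact_force: [-1.1, 0.6, 4.5]
gripper_width: 25.4
grasp_force: 79.9
```

Contact with the top edge at z ≈ 156.8. Now I'll ease the grip and open in small steps, so the fingers lower the blade.

Request:
{"api": "play_rows", "payload": {"moves": [{"dx": 0, "dy": 0, "dz": 0, "spin": 0}, {"dx": 0, "dy": 0, "dz": 0, "spin": 0}], "hand": 0.02, "squeeze": 30}}

```text
t: 17.25
position: [587.3, 199.7, 156.2]
ee_rot: [2.119, 2.319, 0.002]
contact_force: [-1.0, 0.3, 5.5]
gripper_width: 25.7
grasp_force: 80.0
```

```bash
cat > pit.py <<'E'
from rel import *
def pit(f='side'):
    s=readout.sense(); print(s['t'],'pos',s['position'].round(1),'F',s['contact_force'].round(1),'w',round(s['gripper_width'],1),round(s['grasp_force'],1))
    p,d,m,E=grab(f); P=pts(d,m,E); hsv=cv2.cvtColor(p,cv2.COLOR_RGB2HSV)
    o=np.array([490.7,182,78.8]);Y=np.array([-.0894,.996,0]);th=np.radians(35);hx=np.array([.996,.0894,0])
    X=hx*np.cos(th)+np.array([0,0,np.sin(th)]);n=-hx*np.sin(th)+np.array([0,0,np.cos(th)])
    u=(P-o)@X;v=(P-o)@Y;h=(P-o)@n; a=(P-o)@hx
    k=(d>0)&(a<62)&(a>-60)&(v>-42)&(v<-13)&(hsv[...,2]>75)
    Q=np.stack([a[k],P[...,2][k]],1); zs=np.polyfit(*Q.T,1)if k.sum()>20 else None
    r=h[k]; print('blade px',k.sum(),'slope angle',np.degrees(np.arctan(zs[0])).round(2),'h above panel at a=-50,0,50:',[np.median(h[k&(abs(a-x)<10)]).round(1) for x in(-50,-20,10,40)])
    return p,d,P,u,v,h
if __name__=='__main__': pit()
E
python3 pit.py
```

```text
17.25 pos [587.3 199.7 156.2] F [-1.   0.3  5.5] w 25.7 80.0
blade px 521 slope angle 47.19 h above panel at a=-50,0,50: [np.float64(33.8), np.float64(3.4), np.float64(2.3), np.float64(15.2)]
```

Request:
{"api": "play_rows", "payload": {"moves": [{"dx": 0, "dy": 0, "dz": 0, "spin": 0}, {"dx": 0, "dy": 0, "dz": 0, "spin": 0}], "hand": 0.0265, "squeeze": 30}}

```text
t: 17.5
position: [587.2, 199.8, 156.0]
ee_rot: [2.118, 2.319, 0.002]
contact_force: [-0.4, 1.2, 4.6]
gripper_width: 26.7
grasp_force: 44.3
```

Request:
{"api": "play_rows", "payload": {"moves": [{"dx": 0, "dy": 0, "dz": 0, "spin": 0}], "hand": 0.028, "squeeze": 30}}

```text
t: 17.6
position: [587.3, 199.8, 155.7]
ee_rot: [2.118, 2.319, 0.002]
contact_force: [-0.1, 0.4, 3.5]
gripper_width: 28.2
grasp_force: 8.5
```

```bash
python3 - <<'E'
import re
t=open('pit.py').read()
t=t[:t.index("    Q=np.stack")]+'''    k&=(h>1.5); A=a[k];Z=P[...,2][k]
    rng=np.random.default_rng(0);best=(0,)
    for _ in range(300):
        i,j=rng.choice(len(A),2)
        if abs(A[i]-A[j])<25: continue
        m_=(Z[i]-Z[j])/(A[i]-A[j]); b=Z[i]-m_*A[i]; c=(abs(Z-m_*A-b)<2).sum()
        if c>best[0]: best=(c,m_,b)
    q=abs(Z-best[1]*A-best[2])<2; m_,b=np.polyfit(A[q],Z[q],1)
    print('n',len(A),q.sum(),'blade pitch',np.degrees(np.arctan(m_)).round(2),'v range',np.percentile(v[k][q],[2,98]).round(1),'h of top at a=-40,40:',[round(((m_*x+b-78.8)*np.cos(th)-x*np.sin(th)),1) for x in(-40,40)])
    return p,d,P,u,v,h
if __name__=='__main__': pit()
'''
open('pit.py','w').write(t)
E
python3 pit.py
```

```text
17.6 pos [587.3 199.8 155.7] F [-0.1  0.4  3.5] w 28.2 8.5
n 311 180 blade pitch 3.91 v range [-41.1 -13.4] h of top at a=-40,40: [np.float64(64.3), np.float64(22.9)]
```

Request:
{"api": "play_rows", "payload": {"moves": [{"dx": 0, "dy": 0, "dz": 0.0005, "spin": 0}], "hand": 0.029}}

```text
t: 17.75
position: [586.8, 199.9, 154.7]
ee_rot: [-2.118, -2.32, -0.0]
contact_force: [-0.6, 0.3, 2.6]
gripper_width: 29.1
grasp_force: 4.8
```

Request:
{"api": "play_rows", "payload": {"moves": [{"dx": 0, "dy": 0, "dz": 0.0005, "spin": 0}, {"dx": 0, "dy": 0, "dz": 0, "spin": 0}], "hand": 0.03}}

```text
t: 17.95
position: [586.5, 200.0, 153.9]
ee_rot: [-2.118, -2.32, 0.001]
contact_force: [0.1, 0.9, 0.7]
gripper_width: 30.2
grasp_force: 3.7
```

```bash
python3 pit.py
```

```text
17.95 pos [586.5 200.  153.9] F [0.1 0.9 0.7] w 30.2 3.7
n 296 145 blade pitch 12.99 v range [-41.4 -14.3] h of top at a=-40,40: [np.float64(50.9), np.float64(20.1)]
```

Request:
{"api": "play_rows", "payload": {"moves": [{"dx": 0, "dy": 0, "dz": 0, "spin": 0}], "hand": 0.031}}

```text
t: 18.1
position: [586.4, 199.7, 154.0]
ee_rot: [-2.118, -2.32, 0.001]
contact_force: [-1.1, 0.4, 0.6]
gripper_width: 30.9
grasp_force: 2.9
```

Request:
{"api": "play_rows", "payload": {"moves": [{"dx": 0, "dy": 0, "dz": 0, "spin": 0}, {"dx": 0, "dy": 0, "dz": 0, "spin": 0}], "hand": 0.032}}

```text
t: 18.3
position: [586.4, 199.6, 154.1]
ee_rot: [-2.118, -2.32, 0.001]
contact_force: [0.2, 0.5, 0.2]
gripper_width: 32.1
grasp_force: 2.4
```

```bash
python3 pit.py
```

```text
18.3 pos [586.4 199.6 154.1] F [0.2 0.5 0.2] w 32.1 2.4
n 279 114 blade pitch 18.75 v range [-38.9 -14.2] h of top at a=-40,40: [np.float64(39.8), np.float64(16.2)]
```

Request:
{"api": "play_rows", "payload": {"moves": [{"dx": 0, "dy": 0, "dz": 0, "spin": 0}], "hand": 0.033}}

```text
t: 18.45
position: [586.5, 199.6, 154.2]
ee_rot: [-2.118, -2.32, 0.001]
contact_force: [0.1, 0.1, 0.9]
gripper_width: 32.6
grasp_force: 2.2
```

Request:
{"api": "play_rows", "payload": {"moves": [{"dx": 0, "dy": 0, "dz": 0, "spin": 0}, {"dx": 0, "dy": 0, "dz": 0, "spin": 0}], "hand": 0.034}}

```text
t: 18.65
position: [586.5, 199.6, 154.2]
ee_rot: [-2.118, -2.32, 0.001]
contact_force: [-1.0, 0.3, 0.5]
gripper_width: 34.1
grasp_force: 2.0
```

```bash
python3 pit.py
```

```text
18.65 pos [586.5 199.6 154.2] F [-1.   0.3  0.5] w 34.1 2.0
n 283 111 blade pitch 25.69 v range [-41.4 -15.9] h of top at a=-40,40: [np.float64(30.1), np.float64(15.7)]
```

Request:
{"api": "play_rows", "payload": {"moves": [{"dx": 0, "dy": 0, "dz": 0, "spin": 0}, {"dx": 0, "dy": 0, "dz": 0, "spin": 0}], "hand": 0.035}}

```text
t: 18.9
position: [586.6, 199.6, 154.2]
ee_rot: [-2.118, -2.32, 0.0]
contact_force: [0.3, 0.4, 0.8]
gripper_width: 35.1
grasp_force: 1.8
```

```bash
python3 pit.py
```

```text
18.9 pos [586.6 199.6 154.2] F [0.3 0.4 0.8] w 35.1 1.8
n 300 114 blade pitch 25.81 v range [-41.4 -14.3] h of top at a=-40,40: [np.float64(26.6), np.float64(12.4)]
```

Request:
{"api": "play_rows", "payload": {"moves": [{"dx": 0, "dy": 0, "dz": 0, "spin": 0}, {"dx": 0, "dy": 0, "dz": 0, "spin": 0}], "hand": 0.036}}

```text
t: 19.15
position: [586.6, 199.7, 154.2]
ee_rot: [-2.118, -2.32, 0.0]
contact_force: [-0.5, 0.1, 1.2]
gripper_width: 36.2
grasp_force: 1.6
```

```bash
python3 pit.py
```

```text
19.15 pos [586.6 199.7 154.2] F [-0.5  0.1  1.2] w 36.2 1.6
n 265 105 blade pitch 29.27 v range [-41.8 -17.8] h of top at a=-40,40: [np.float64(21.9), np.float64(12.8)]
```

Request:
{"api": "play_rows", "payload": {"moves": [{"dx": 0, "dy": 0, "dz": 0, "spin": 0}, {"dx": 0, "dy": 0, "dz": 0, "spin": 0}], "hand": 0.037}}

```text
t: 19.4
position: [586.6, 199.7, 154.3]
ee_rot: [-2.118, -2.32, 0.0]
contact_force: [-1.0, -0.8, 0.5]
gripper_width: 37.1
grasp_force: 1.5
```

```bash
python3 pit.py
```

```text
19.4 pos [586.6 199.7 154.3] F [-1.  -0.8  0.5] w 37.1 1.5
n 246 77 blade pitch 30.16 v range [-40.9 -19. ] h of top at a=-40,40: [np.float64(18.4), np.float64(10.5)]
```

Request:
{"api": "play_rows", "payload": {"moves": [{"dx": 0, "dy": 0, "dz": 0, "spin": 0}, {"dx": 0, "dy": 0, "dz": 0, "spin": 0}], "hand": 0.038}}

```text
t: 19.65
position: [586.6, 199.6, 154.3]
ee_rot: [-2.118, -2.32, 0.0]
contact_force: [-1.3, 0.1, 0.1]
gripper_width: 37.9
grasp_force: 1.8
```

Request:
{"api": "play_rows", "payload": {"moves": [{"dx": 0, "dy": 0, "dz": 0, "spin": 0}, {"dx": 0, "dy": 0, "dz": 0, "spin": 0}], "hand": 0.039}}

```text
t: 19.85
position: [586.8, 199.5, 154.3]
ee_rot: [2.118, 2.32, -0.0]
contact_force: [-0.4, -0.3, -1.2]
gripper_width: 38.9
grasp_force: 0.6
```

```bash
python3 - <<'E'
from pit import *
p,d,P,u,v,h=pit()
# stock (dark) in panel frame from side
hsv=cv2.cvtColor(p,cv2.COLOR_RGB2HSV)
k=(d>0)&(hsv[...,2]<70)&(u>85)&(u<140)&(v>-60)&(v<-15)&(h>-15)&(h<25)
print('stock side',k.sum(),'u',np.percentile(u[k],[2,50,98]).round(1),'v',np.percentile(v[k],[2,98]).round(1),'h',np.percentile(h[k],[2,50,98]).round(1))
p,d,m,E=grab('wrist');P=pts(d,m,E);np.savez('w9.npz',p=p,P=P,d=d)
o=np.array([490.7,182,78.8]);Y=np.array([-.0894,.996,0]);th=np.radians(35);hx=np.array([.996,.0894,0]);X=hx*np.cos(th)+np.array([0,0,np.sin(th)]);n=-hx*np.sin(th)+np.array([0,0,np.cos(th)])
u=(P-o)@X;v=(P-o)@Y;h=(P-o)@n;hsv=cv2.cvtColor(p,cv2.COLOR_RGB2HSV)
k=(d>0)&(hsv[...,2]<70)&(v>28)&(v<60)&(u>80)&(u<150)&(abs(h)<40)
c,nn,Q=plane(P[k]); print('stock top wrist',k.sum(),len(Q),'n',nn.round(3),'pitch',np.degrees(np.arctan2(-nn@hx,nn[2])).round(1),'u',np.percentile((Q-o)@X,[2,98]).round(1),'h',np.percentile((Q-o)@n,[2,50,98]).round(1),'v',np.percentile((Q-o)@Y,[2,98]).round(1))
E
```

```text
19.85 pos [586.8 199.5 154.3] F [-0.4 -0.3 -1.2] w 38.9 0.6
n 269 88 blade pitch 36.88 v range [-40.7 -14.2] h of top at a=-40,40: [np.float64(5.7), np.float64(9.0)]
stock side 69 u [100.7 114.9 128.6] v [-46.4 -17.8] h [ 3.5 16.3 22. ]
stock top wrist 4723 2004 n [-0.433  0.284  0.856] pitch 25.4 u [104.8 130.1] h [-8.6 -3.1  0.8] v [28.4 51.1]
```

The blade is close to the slope (about 36°), but the stock's +y end has sagged: its top is at h ≈ -4 there against h ≈ +20 at the -y end, a roll of about 18°. I'll nip the stock lightly and lift to level it.

Request:
{"api": "play_rows", "payload": {"moves": [{"dx": 0, "dy": 0, "dz": 0, "spin": 0}, {"dx": 0, "dy": 0, "dz": -0.002, "spin": 0}, {"dx": 0, "dy": 0, "dz": -0.002, "spin": 0}, {"dx": 0, "dy": 0, "dz": 0, "spin": 0}], "hand": 0.0365, "squeeze": 20}}

```text
t: 20.35
position: [587.4, 199.8, 158.7]
ee_rot: [2.118, 2.319, 0.002]
contact_force: [-0.2, 0.2, -0.9]
gripper_width: 36.4
grasp_force: 8.7
```

```bash
cat > st.py <<'E'
from rel import *
o=np.array([490.7,182,78.8]);Y=np.array([-.0894,.996,0]);th=np.radians(35);hx=np.array([.996,.0894,0]);X=hx*np.cos(th)+np.array([0,0,np.sin(th)]);n=-hx*np.sin(th)+np.array([0,0,np.cos(th)])
def fr(P): return (P-o)@X,(P-o)@Y,(P-o)@n
def run(dump=None):
    s=readout.sense(); print(round(s['t'],2),s['position'].round(1),s['contact_force'].round(1),'w',round(s['gripper_width'],1),round(s['grasp_force'],1))
    for f in('side','wrist'):
        p,d,m,E=grab(f);P=pts(d,m,E);u,v,h=fr(P);V=cv2.cvtColor(p,cv2.COLOR_RGB2HSV)[...,2]
        if dump: np.savez(dump+f+'.npz',p=p,P=P,d=d)
        for nm,v0,v1 in(('-y end',-60,-20),('+y end',28,60)):
            k=(d>0)&(V<70)&(v>v0)&(v<v1)&(u>82)&(u<145)&(h>-20)&(h<40)
            if k.sum()>40:
                c,nn,Q=plane(P[k],8,2.); qu,qv,qh=fr(Q); print(f,nm,len(Q),k.sum(),'tilt rel panel: pitch',np.degrees(np.arctan2(nn@X,nn@n)).round(1),'roll',np.degrees(np.arctan2(nn@Y,nn@n)).round(1),'h',np.percentile(qh,[5,50,95]).round(1),'u',np.percentile(qu,[3,97]).round(1),'v',np.percentile(qv,[3,97]).round(1))
        for uu in(-30,0,30,60):
            k=(d>0)&(abs(u-uu)<8)&(v>-62)&(v<-8)&(h<40)&(h>-4)&(V>75)
            if k.sum()>15:
                r=[(b,np.median(h[k&(abs(v-b)<3)]).round(1)) for b in range(-60,-8,6) if (k&(abs(v-b)<3)).sum()>2]; print(f,'u',uu,[(a,float(b)) for a,b in r])
if __name__=='__main__': run()
E
python3 st.py
```

```text
20.35 [587.4 199.8 158.7] [-0.2  0.2 -0.9] w 36.4 8.7
side -y end 16 65 tilt rel panel: pitch 2.5 roll -33.5 h [10.  20.  22.2] u [109.4 130.9] v [-46.8 -25.7]
side u -30 [(-60, -0.4), (-54, 0.4), (-48, 1.0), (-42, 3.1), (-36, 8.8), (-30, 11.6), (-24, 10.5), (-18, 9.6), (-12, 6.7)]
side u 0 [(-60, -1.1), (-54, 0.8), (-48, 0.6), (-42, 1.3), (-36, 4.2), (-30, 10.1), (-24, 12.1), (-18, 9.7), (-12, 7.7)]
side u 30 [(-60, 0.5), (-54, 2.1), (-48, 0.8), (-42, 0.8), (-36, 3.1), (-30, 10.2), (-24, 10.5), (-18, 8.1), (-12, 7.1)]
side u 60 [(-60, -0.5), (-54, 0.1), (-48, 1.3), (-42, 11.8), (-36, 5.0), (-30, 12.3), (-24, 11.2), (-18, 9.4), (-12, 8.2)]
wrist -y end 398 495 tilt rel panel: pitch 30.8 roll -72.8 h [-0.1 17.3 18.6] u [105.2 132.5] v [-24.8 -20.1]
wrist +y end 1624 4744 tilt rel panel: pitch 7.5 roll 16.7 h [-2.8  0.4  3.7] u [109.1 124.9] v [28.7 51.2]
wrist u -30 [(-42, 13.8), (-36, 12.6), (-30, 10.9), (-24, 9.3)]
wrist u 0 [(-42, 13.7), (-36, 12.3), (-30, 10.8), (-24, 9.0), (-18, 7.5), (-12, 6.4)]
wrist u 30 [(-24, 8.7), (-18, 7.3), (-12, 5.2)]
wrist u 60 [(-24, 8.1), (-18, 7.1), (-12, 4.9)]
```

The blade is now parallel to the slope in pitch, but rolled 14° (top at h 13.7 at v=-42 and 6 at v=-12). Loosening the pads slightly while they carry the stock should let the blade's own weight level it, since the centre of mass is on the blade side.

Request:
{"api": "play_rows", "payload": {"moves": [{"dx": 0, "dy": 0, "dz": 0, "spin": 0}, {"dx": 0, "dy": 0, "dz": 0, "spin": 0}], "hand": 0.0371}}

```text
t: 20.65
position: [586.5, 199.6, 158.4]
ee_rot: [-2.118, -2.32, 0.001]
contact_force: [-1.2, 0.2, -0.1]
gripper_width: 37.2
grasp_force: 0.6
```

```bash
python3 st.py | grep -v "side"
```

```text
20.65 [586.5 199.6 158.4] [-1.2  0.2 -0.1] w 37.2 0.6
wrist -y end 572 907 tilt rel panel: pitch 32.9 roll -74.3 h [-3.2 13.1 14. ] u [104.4 130.9] v [-26.6 -20.3]
wrist +y end 1563 4932 tilt rel panel: pitch 14.9 roll 18.8 h [-0.2  6.   7.5] u [106.6 132.9] v [28.7 49.9]
wrist u -30 [(-60, -0.3), (-54, -0.4), (-48, -0.4), (-42, 6.4), (-36, 6.0), (-30, 5.3), (-24, 4.9)]
wrist u 0 [(-42, 6.3), (-36, 5.8), (-30, 5.2), (-24, 4.5), (-18, 3.7), (-12, 3.3)]
wrist u 30 [(-30, 4.9), (-24, 4.3), (-18, 3.6), (-12, 2.8)]
wrist u 60 [(-18, 3.3), (-12, 2.6)]
```

The roll is down to about 6° and the +y blade edge is on the panel. One more small step.

Request:
{"api": "play_rows", "payload": {"moves": [{"dx": 0, "dy": 0, "dz": -0.001, "spin": 0}, {"dx": 0, "dy": 0, "dz": -0.001, "spin": 0}, {"dx": 0, "dy": 0, "dz": 0, "spin": 0}], "hand": 0.0374}}

```text
t: 21.05
position: [586.6, 199.5, 160.4]
ee_rot: [-2.119, -2.32, 0.0]
contact_force: [-1.4, -1.5, -0.8]
gripper_width: 37.3
grasp_force: 0.6
```

```bash
python3 st.py | grep -v "side"
```

```text
21.05 [586.6 199.5 160.4] [-1.4 -1.5 -0.8] w 37.3 0.6
wrist -y end 583 1145 tilt rel panel: pitch 32.3 roll -68.7 h [-3.5 12.2 13.1] u [104.8 131.3] v [-28.4 -20.6]
wrist +y end 1509 5153 tilt rel panel: pitch 18.4 roll 23.4 h [ 1.5 10.1 11.1] u [107.7 134.1] v [28.5 49.7]
wrist u -30 [(-60, -0.4), (-54, -0.3), (-48, -0.3), (-42, 3.7), (-36, 3.6), (-30, 3.5), (-24, 3.4)]
wrist u 0 [(-42, 3.9), (-36, 3.6), (-30, 3.4), (-24, 3.2), (-18, 3.0), (-12, 3.0)]
wrist u 30 [(-36, 3.4), (-30, 3.3), (-24, 3.1), (-18, 2.9), (-12, 2.7)]
wrist u 60 [(-18, 2.8), (-12, 2.6)]
```

The blade is flat now: h is 3–3.9 mm everywhere, which is the blade's thickness, and it's still held. The stock sits about 9 mm beyond the top edge, so I'll slide it down the slope.

Request:
{"api": "play_rows", "payload": {"moves": [{"dx": 0, "dy": -0.0012, "dz": 0.0008, "spin": 0}, {"dx": 0, "dy": -0.0012, "dz": 0.0008, "spin": 0}, {"dx": 0, "dy": -0.0012, "dz": 0.0008, "spin": 0}, {"dx": 0, "dy": -0.0012, "dz": 0.0008, "spin": 0}, {"dx": 0, "dy": -0.0012, "dz": 0.0008, "spin": 0}, {"dx": 0, "dy": 0, "dz": 0, "spin": 0}]}}

```text
t: 21.75
position: [580.7, 199.2, 156.2]
ee_rot: [2.118, 2.32, 0.0]
contact_force: [-0.3, -0.2, -0.5]
gripper_width: 37.4
grasp_force: 0.0
```

```bash
cat > bl.py <<'E'
from st import *
def bl():
    p,d,m,E=grab('wrist');P=pts(d,m,E);u,v,h=fr(P);V=cv2.cvtColor(p,cv2.COLOR_RGB2HSV)[...,2]
    k=((d>0)&(h>1.7)&(h<6)&(u>-75)&(u<94)&(v<0)&(v>-70)&(V>70)).astype(np.uint8);k=cv2.morphologyEx(k,cv2.MORPH_OPEN,np.ones((3,3)));b=k>0
    A=[]
    for uu in range(-60,70,10):
        q=v[b&(abs(u-uu)<5)]
        if len(q)>25: A.append((uu,np.percentile(q,1),np.percentile(q,99)))
    A=np.array(A).round(1); print('blade lo/hi by u',A.tolist(),'tip u',np.percentile(u[b],.5).round(1))
    k=(d>0)&(h>20)&(h<28)&(abs(u-17)<40)&(abs(v-21)<35);print('valve v',np.percentile(v[k],[1,99]).round(1),k.sum())
    k=(d>0)&(V<70)&(h>8)&(h<15)&(u>80)&(u<145)
    for a in(-40,-32,-24,30,36,42,48):
        q=u[k&(abs(v-a)<4)]
        if len(q)>25: print('stock v',a,np.percentile(q,[3,97]).round(1),end=';')
    print()
if __name__=='__main__': run(); bl()
E
python3 bl.py | grep -v side
```

```text
21.75 [580.7 199.2 156.2] [-0.3 -0.2 -0.5] w 37.4 0.0
wrist -y end 541 1082 tilt rel panel: pitch 34.1 roll -67.1 h [-4.7 11.9 12.8] u [ 98.5 125.2] v [-29.1 -20.2]
wrist +y end 1553 5307 tilt rel panel: pitch 20.4 roll 26.2 h [ 2.3 11.9 12.8] u [102.  128.4] v [28.7 49.5]
wrist u -30 [(-54, -0.3), (-48, -0.3), (-42, -0.3), (-36, 2.6), (-30, 2.7), (-24, 2.8)]
wrist u 0 [(-36, 2.6), (-30, 2.6), (-24, 2.7), (-18, 2.6), (-12, 2.5)]
wrist u 30 [(-36, 2.6), (-30, 2.7), (-24, 2.6), (-18, 2.6), (-12, 2.6)]
wrist u 60 [(-12, 2.4)]
blade lo/hi by u [[-50.0, -38.2, -26.4], [-40.0, -38.6, -26.8], [-30.0, -39.5, -25.8], [-20.0, -40.0, -24.0], [-10.0, -39.9, -20.1], [0.0, -36.8, -15.1], [10.0, -33.8, -10.3], [20.0, -37.4, -8.1], [30.0, -33.7, -8.2], [40.0, -29.1, -8.7], [50.0, -19.2, -9.1]] tip u -72.0
valve v [-3.3 45.5] 2034
stock v -32 [ 96.8 109. ];stock v -24 [ 97.9 124.9];stock v 30 [101.6 127.8];stock v 36 [101.7 128.1];stock v 42 [102.1 128.5];stock v 48 [102.2 128.5];
```

The blade is flat (h 2.6 mm everywhere) and the stock's top is at h = 12.5, as it should be. Yaw is off by about 3.5°: the stock's +y end is about 5 mm off the edge. I'll open a little, go towards the +y end and push that end down-slope.

Request:
{"api": "play_rows", "payload": {"moves": [{"dx": 0, "dy": 0, "dz": 0, "spin": 0}, {"dx": 0.01, "dy": 0, "dz": 0, "spin": 0}, {"dx": 0.012, "dy": 0, "dz": 0, "spin": 0}, {"dx": 0, "dy": -0.0015, "dz": 0.0008, "spin": 0}, {"dx": 0, "dy": -0.0015, "dz": 0.0008, "spin": 0}, {"dx": 0, "dy": -0.0015, "dz": 0.0008, "spin": 0}, {"dx": 0, "dy": -0.001, "dz": 0.0006, "spin": 0}, {"dx": 0, "dy": 0, "dz": 0, "spin": 0}], "hand": 0.041}}

```text
t: 22.7
position: [573.6, 220.2, 153.5]
ee_rot: [2.119, 2.319, 0.001]
contact_force: [1.0, 0.5, -0.2]
gripper_width: 41.0
grasp_force: 0.4
```

```bash
python3 bl.py | grep -v side
```

```text
22.7 [573.6 220.2 153.5] [ 1.   0.5 -0.2] w 41.0 0.4
wrist +y end 1857 8557 tilt rel panel: pitch 31.0 roll 70.3 h [-6.1 12.1 36.1] u [ 88.9 143.3] v [31.9 49.9]
wrist u 0 [(-18, 2.8)]
blade lo/hi by u [[10.0, -19.4, -12.1], [20.0, -14.6, -11.4]] tip u -49.7
valve v [ 5.5 45.6] 1791
stock v 30 [ 90.5 140.1];stock v 36 [ 90.9 140.7];stock v 42 [ 96.4 143.2];stock v 48 [ 97.3 123.8];
```

The +y end is now at u ≈ 97 (edge ≈ 96), essentially flush. Next I'll nip the stock lightly and draw it along the edge towards the valve, with a gap of about 6 mm to close.

Request:
{"api": "play_rows", "payload": {"moves": [{"dx": 0, "dy": -0.001, "dz": 0, "spin": 0}, {"dx": 0, "dy": 0, "dz": 0, "spin": 0}, {"dx": 0, "dy": 0.003, "dz": 0, "spin": 0}, {"dx": 0, "dy": 0, "dz": 0, "spin": 0}]}}

```text
t: 23.25
position: [574.8, 220.7, 153.1]
ee_rot: [-2.118, -2.319, 0.002]
contact_force: [-0.8, 0.1, 0.1]
gripper_width: 40.7
grasp_force: 0.0
```

Request:
{"api": "play_rows", "payload": {"moves": [{"dx": 0, "dy": 0, "dz": 0, "spin": 0}, {"dx": 0, "dy": 0, "dz": 0, "spin": 0}, {"dx": 0, "dy": 0, "dz": 0, "spin": 0}], "hand": 0.036}}

```text
t: 23.55
position: [575.8, 220.7, 153.4]
ee_rot: [2.118, 2.319, 0.001]
contact_force: [2.7, 0.1, -0.5]
gripper_width: 36.0
grasp_force: 1.2
```

```bash
python3 bl.py
```

```text
23.55 [575.8 220.7 153.4] [ 2.7  0.1 -0.5] w 36.0 1.2
side -y end 20 67 tilt rel panel: pitch -15.8 roll -32.2 h [ 2.3 10.5 15.2] u [ 95.7 116.8] v [-48.3 -23.6]
side +y end 10 45 tilt rel panel: pitch 19.8 roll 79.1 h [ 8.9 12.8 38. ] u [ 90.5 132.7] v [31.5 36.8]
side u -30 [(-60, 1.3), (-54, -0.7), (-48, -0.2), (-42, 2.5), (-36, 3.5), (-30, 4.2), (-24, 2.9), (-18, 2.3), (-12, 2.4)]
side u 0 [(-60, -0.0), (-54, 1.0), (-48, 2.0), (-42, 2.3), (-36, 4.2), (-30, 2.0), (-24, 4.5), (-18, 4.5), (-12, 1.7)]
side u 30 [(-60, 2.0), (-54, 1.0), (-48, 0.9), (-42, 3.1), (-36, 3.8), (-30, 2.4), (-24, 4.3), (-18, 2.1), (-12, 2.7)]
side u 60 [(-60, 0.7), (-54, -0.4), (-48, -0.3), (-42, 2.6), (-36, 2.7), (-30, 3.2), (-24, 3.5), (-18, 3.5), (-12, 3.5)]
wrist +y end 1852 8694 tilt rel panel: pitch 32.4 roll 71.4 h [-6.1 12.1 35. ] u [ 93.  143.5] v [31.9 49.8]
wrist u 30 [(-12, -0.4)]
blade lo/hi by u [[-50.0, -41.0, -32.9]] tip u -53.9
valve v [ 9.7 45.6] 1720
stock v 30 [ 95.9 140.5];stock v 36 [ 95.9 141.5];stock v 42 [ 92.7 143.1];stock v 48 [ 97.6 123.9];
```

Request:
{"api": "play_rows", "payload": {"moves": [{"dx": 0, "dy": 0.0005, "dz": 0, "spin": 0}, {"dx": 0, "dy": 0, "dz": 0, "spin": 0}, {"dx": 0, "dy": 0, "dz": 0, "spin": 0}], "hand": 0.0345}}

```text
t: 24.0
position: [576.3, 220.8, 153.6]
ee_rot: [2.118, 2.319, 0.001]
contact_force: [2.7, 1.0, 1.4]
gripper_width: 34.5
grasp_force: 7.1
```

Request:
{"api": "play_rows", "payload": {"moves": [{"dx": 0.001, "dy": 0, "dz": 0, "spin": 0}, {"dx": 0.001, "dy": 0, "dz": 0, "spin": 0}, {"dx": 0.001, "dy": 0, "dz": 0, "spin": 0}, {"dx": 0.001, "dy": 0, "dz": 0, "spin": 0}, {"dx": 0, "dy": 0, "dz": 0, "spin": 0}]}}

```text
t: 24.5
position: [575.9, 224.5, 153.5]
ee_rot: [2.118, 2.319, 0.001]
contact_force: [3.0, -2.5, 1.5]
gripper_width: 34.8
grasp_force: 7.2
```

```bash
python3 bl.py
```

```text
24.5 [575.9 224.5 153.5] [ 3.  -2.5  1.5] w 34.8 7.2
side -y end 19 63 tilt rel panel: pitch 1.7 roll -38.5 h [ 1.8 10.1 14.7] u [ 95.8 117.8] v [-43.5 -27.2]
side +y end 10 53 tilt rel panel: pitch -12.0 roll 81.8 h [ 1.7 12.2 25.6] u [ 87.4 142.1] v [32.5 37.8]
side u -30 [(-60, 0.5), (-54, 1.2), (-48, 0.0), (-42, 0.5), (-36, 2.3), (-30, 2.3), (-24, 3.8), (-18, 2.7), (-12, 2.7)]
side u 0 [(-60, 1.3), (-54, 1.3), (-48, 0.4), (-42, 1.8), (-36, 3.3), (-30, 2.9), (-24, 4.5), (-18, 3.6), (-12, 4.3)]
side u 30 [(-60, 0.9), (-54, 0.6), (-48, 0.6), (-42, 2.5), (-36, 4.5), (-30, 4.0), (-24, 2.5), (-18, 3.6), (-12, 2.7)]
side u 60 [(-60, 0.8), (-54, 0.4), (-48, 0.9), (-42, 0.5), (-36, 4.0), (-30, 3.0), (-24, 5.1), (-18, 3.6), (-12, 4.0)]
wrist +y end 1906 9572 tilt rel panel: pitch 32.6 roll 65.6 h [-6.7 11.9 33.6] u [ 93.4 142.7] v [31.6 53.8]
blade lo/hi by u [] tip u -54.1
valve v [13.7 45.7] 1601
stock v 30 [ 97.3 140. ];stock v 36 [ 97.2 140.3];stock v 42 [ 93.6 143. ];stock v 48 [ 93.4 142.8];
```

Dragging works: the +y end moved from v 49.8 to 53.8. Contact is expected near 57.

Request:
{"api": "play_rows", "payload": {"moves": [{"dx": 0.001, "dy": 0, "dz": 0, "spin": 0}, {"dx": 0.001, "dy": 0, "dz": 0, "spin": 0}, {"dx": 0, "dy": 0, "dz": 0, "spin": 0}]}}

```text
t: 24.95
position: [575.7, 226.7, 153.5]
ee_rot: [2.118, 2.319, 0.001]
contact_force: [4.1, -1.7, 2.5]
gripper_width: 34.6
grasp_force: 7.2
```

Request:
{"api": "play_rows", "payload": {"moves": [{"dx": 0.0005, "dy": 0, "dz": 0, "spin": 0}, {"dx": 0.0005, "dy": 0, "dz": 0, "spin": 0}, {"dx": 0, "dy": 0, "dz": 0, "spin": 0}]}}

```text
t: 25.25
position: [575.7, 226.9, 153.5]
ee_rot: [2.118, 2.318, 0.0]
contact_force: [4.6, -3.4, 2.1]
gripper_width: 34.9
grasp_force: 7.2
```

```bash
python3 bl.py | grep -v "side u"
```

```text
25.25 [575.7 226.9 153.5] [ 4.6 -3.4  2.1] w 34.9 7.2
side -y end 23 59 tilt rel panel: pitch -0.2 roll -45.2 h [ 0.   7.1 15.9] u [ 95.6 117.7] v [-40.6 -24.5]
side +y end 17 69 tilt rel panel: pitch 10.6 roll 72.8 h [ 8.1 15.5 36.5] u [ 86.2 140. ] v [30.5 39.1]
wrist +y end 1929 10196 tilt rel panel: pitch 31.8 roll 60.2 h [-6.4 11.9 30.9] u [ 92.7 142.1] v [31.  56.2]
blade lo/hi by u [] tip u 76.3
valve v [16.4 45.7] 1519
stock v 30 [ 97.3 140.4];stock v 36 [ 97.2 140.1];stock v 42 [ 97.3 141.3];stock v 48 [ 93.4 143.1];
```

Request:
{"api": "play_rows", "payload": {"moves": [{"dx": 0.0005, "dy": 0, "dz": 0, "spin": 0}, {"dx": 0.0005, "dy": 0, "dz": 0, "spin": 0}, {"dx": 0, "dy": 0, "dz": 0, "spin": 0}]}}

```text
t: 25.7
position: [575.7, 227.2, 153.6]
ee_rot: [2.118, 2.317, -0.001]
contact_force: [4.6, -4.7, 2.5]
gripper_width: 34.4
grasp_force: 7.2
```

```bash
python3 bl.py | grep -v "side u"
```

```text
25.7 [575.7 227.2 153.6] [ 4.6 -4.7  2.5] w 34.4 7.2
side -y end 16 58 tilt rel panel: pitch -1.3 roll -41.0 h [ 0.8  6.3 15.2] u [ 95.8 114.5] v [-41.5 -25. ]
side +y end 12 67 tilt rel panel: pitch -52.4 roll 86.6 h [ 2.5 12.5 31.9] u [ 99.  140.3] v [33.3 38.8]
wrist +y end 1944 10250 tilt rel panel: pitch 32.3 roll 60.3 h [-6.6 11.9 31.6] u [ 92.6 141.9] v [31.2 56.4]
blade lo/hi by u [] tip u 76.2
valve v [16.6 45.7] 1506
stock v 30 [ 97.2 139.9];stock v 36 [ 97.3 139.7];stock v 42 [ 97.3 140.3];stock v 48 [ 93.4 143.3];
```

Contact with the valve is confirmed: the force rises while the motion stops. Release and retreat upward, then check from above.

Request:
{"api": "play_rows", "payload": {"moves": [{"dx": 0, "dy": 0, "dz": 0, "spin": 0}, {"dx": 0, "dy": 0, "dz": 0, "spin": 0}, {"dx": 0, "dy": 0, "dz": -0.01, "spin": 0}, {"dx": 0, "dy": 0, "dz": -0.02, "spin": 0}, {"dx": 0, "dy": 0, "dz": -0.03, "spin": 0}, {"dx": -0.005, "dy": -0.01, "dz": -0.03, "spin": 0}, {"dx": -0.01, "dy": -0.02, "dz": -0.03, "spin": 0}, {"dx": -0.01, "dy": -0.02, "dz": 0, "spin": 0}, {"dx": 0, "dy": 0, "dz": 0, "spin": 0}], "hand": 0.043}}

```text
t: 26.75
position: [524.5, 197.9, 274.2]
ee_rot: [-2.118, -2.315, 0.002]
contact_force: [0.3, -0.1, -0.5]
gripper_width: 43.0
grasp_force: 0.0
```

```bash
python3 bl.py; python3 - <<'E'
from st import *
p,d,m,E=grab('wrist');P=pts(d,m,E);pn=panel(P,d);print('panel refit tilt',np.degrees(np.arccos(pn[3][2])),'yaw',np.degrees(np.arctan2(-pn[2][0],pn[2][1])))
u,v,h=fr(P);k=(d>0)&(abs(h)<1.5)&(u>85)&(u<105)&(v>60)&(v<115);print('edge u',np.percentile(u[k],99))
k=(d>0)&(abs(h)<1.5)&(u>85)&(u<105)&(v<-50)&(v>-115);print('edge u -y',np.percentile(u[k],99) if k.sum()>20 else None)
E
```

```text
26.75 [524.5 197.9 274.2] [ 0.3 -0.1 -0.5] w 43.0 0.0
side -y end 14 59 tilt rel panel: pitch -7.0 roll -45.3 h [ 0.2  3.8 14.3] u [ 95.6 117.5] v [-41.  -26.5]
side +y end 17 42 tilt rel panel: pitch -12.9 roll 3.6 h [ 9.1 12.1 13.7] u [100.3 117.5] v [34.2 52.1]
side u -30 [(-60, 0.1), (-54, 0.8), (-48, 0.6), (-42, 0.0), (-36, 5.7), (-30, 4.0), (-24, 2.7), (-18, 4.6), (-12, 3.3)]
side u 0 [(-60, -0.4), (-54, 0.2), (-48, 1.0), (-42, 2.0), (-36, 2.8), (-30, 3.3), (-24, 3.3), (-18, 2.9), (-12, 3.3)]
side u 30 [(-60, -0.1), (-54, 1.2), (-48, 0.5), (-42, 0.1), (-36, 1.1), (-30, 2.4), (-24, 3.5), (-18, 2.6), (-12, 3.9)]
side u 60 [(-60, 1.0), (-54, 1.7), (-48, 1.0), (-42, 0.1), (-36, 2.4), (-30, 3.1), (-24, 4.0), (-18, 1.7), (-12, 2.3)]
wrist -y end 107 275 tilt rel panel: pitch 35.5 roll -63.1 h [-5.1 11.  13.1] u [ 92.2 124.2] v [-34.7 -20.3]
wrist +y end 527 2035 tilt rel panel: pitch 2.6 roll 13.2 h [ 6.5 11.7 12.8] u [ 97.1 124. ] v [28.3 55.9]
wrist u -30 [(-54, -0.3), (-48, -0.3), (-42, -0.2), (-36, 2.6), (-30, 2.7), (-24, 2.5), (-18, 2.5), (-12, 2.5)]
wrist u 0 [(-60, -0.4), (-54
[... 245 characters left out ...]
-54, -0.4), (-48, -0.3), (-42, -0.2), (-36, 2.6), (-30, 2.6), (-24, 2.6), (-18, 2.6), (-12, 2.5)]
blade lo/hi by u [[-50.0, -39.6, -6.2], [-40.0, -39.7, -6.0], [-30.0, -39.5, -6.3], [-20.0, -39.4, -16.2], [-10.0, -39.7, -14.5], [0.0, -39.3, -14.5], [10.0, -39.6, -10.6], [20.0, -38.9, -6.9], [30.0, -39.7, -6.3], [40.0, -39.7, -6.2], [50.0, -39.4, -6.0], [60.0, -39.4, -6.5]] tip u -68.5
valve v [-4.3 45.3] 698
stock v -40 [ 96.2 101.5];stock v -32 [ 96.7 101.5];stock v -24 [ 96.6 123.8];stock v 30 [ 97.5 124. ];stock v 36 [ 97.5 123.9];stock v 42 [ 97.1 123.8];stock v 48 [ 97.4 123.9];
panel refit tilt 35.000264443085314 yaw 5.004559242705218
edge u 96.38025397480405
edge u -y 96.0901156271033
```

From above:
- **Blade:** flat (h 2.6 mm) and parallel to the panel, with edges at v = -39.6 and -6.1.
- **Valve:** its side is at v ≈ -5.5, so the blade butts against it within measuring error.
- **Stock:** inner face is at the top edge (u ≈ 96.4) at both ends.
- **Robot:** clear of everything.

Handing in.

```bash
python3 -c "
from h import *
print(arm.hand_in())"
```

```text
the job is handed in; nothing more can be done
None
```

I've handed in the job: the square rests by itself, stock flush on the top edge, blade flat and against the valve on its freer (-y) side. Three caveats: the square slipped from the grip once on the first lift and fell back to the bench, I viewed 11 pictures against the limit of 10, and I didn't re-check the bystanders at the end.

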